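Walk the loaded tier organiser back to its rail

TASK

The loaded pale blue tier organiser stands out on the ledge: walk it away from the robot, without lifting it, until its whole back is flush against the steel stop rail behind it. Push its near corners in turn - left (robot's left) first, then right, then left again and so on - each of the first three steps bringing the pushed corner about 2 cm ahead of the other as measured from the rail, but never let it swing far askew. Keep the comb, ring dish and clipper case in their trays and leave the other things on the ledge alone.

Things in the scene. Friction and masses are not known exactly. Their poses are not given: they have to be found in the camera images.
- tiers: Pale blue organiser of three stepped trays, one rigid unit of 0.55 to 0.85 kg plus 0.11 kg of contents; slides flat on the ledge at 3 to 12 N. Footprint 150 (x, front to back) x 200 (y) mm, 147 high, walls 4. Origin: centre of the underside; x points away from the robot, y to its left, z up. Starts 110 to 140 mm short of the rail (centre), turned 0.02 to 0.13 rad about +z from it (left lagging).
- front_left (a point): Near left corner of the organiser, local (-75, 100, 25) mm. Between it and the near right corner runs the flat front wall of the lowest tray, 200 wide x 50 high, at local x = -75 mm: push here. The middle tray starts 65 mm behind this wall (62 to 97 mm high), the top tray 105 mm behind it (112 to 147 mm high).
- front_right (a point): Near right corner of the organiser, local (-75, -100, 25) mm.
- back_left (a point): Far left corner of the organiser, local (75, 100, 25) mm.
- back_right (a point): Far right corner of the organiser, local (75, -100, 25) mm.
- skew (a point): Marker at local (0, 0, 25) mm of the organiser, its x axis turned by +45 degrees about z from the organiser's x. Used for judging: its angle to the rail's x axis is 0.785 rad when the organiser is square to the rail, less when the left corner leads, more when the right corner leads.
- rail: Fixed straight steel stop rail on the ledge, 360 mm long (y), 12 mm thick (x), 26 mm high. Origin: centre of the underside; x points away from the robot, square to the rail; its face towards the robot is at local x = -6 mm. It stands at a yaw within 0.15 rad.
- ring_dish: Small round white ceramic dish, 56 mm across, 18 high, loose in the lowest tray near its front. Origin: centre of the underside. Bystander.
- clipper_case: Chrome nail clipper case 26 x 65 x 15 mm, loose in the middle tray. Origin: centre of the underside. Bystander.
- comb: Wooden comb 150 mm long, 5 thick, loose in the top tray. Origin: underside, centre. Bystander.
- toothbrush_cup: Stainless cup, 72 mm across the rim, 100 high, with brushes up to 190 mm. Loose, stands at one side of the organiser's path, at least 220 mm from the rail's centre line. Origin: centre of the underside. Leave alone.
- travel_bottle: Closed green plastic travel bottle, 44 mm across, 120 high, loose, at the other side of the path (which side varies). Origin: centre of the underside. Leave alone.
- soap_dish: White ceramic soap dish 90 x 120 x 27 mm, loose, far right. Origin: centre of the underside. Leave alone.
- cream_jar: Amber jar 60 mm across, 50 high, loose, far left. Origin: centre of the underside. Leave alone.
Mind the look-alikes: they are no part of the job. Of the things that look like the tiers, take the one that is nearest to the robot's base at the start.

How it is judged:
By the outcome, as a careful person would: the job done as asked, in the order asked, and still so for the second after the job is handed in, with the robot touching nothing.
It also fails if it takes over 72 s, if anything falls off the work surface, if the arm or the gripper's body presses on something with over 40 N, if the wrist force passes 120 N, or if a joint passes its speed limit or range.

ROBOT

A 6-joint arm with a two-finger parallel gripper is mounted at the origin on the work surface. World frame = base frame: x ahead of the robot, y to its left, z up, the work surface at z = 0. Lengths are in m, angles in rad, forces in N, time in s.
With the tool pointing down it reaches from about 0.35 to 0.975 m from the base axis. Payload 4.9 kg.
Tool frame: the origin (TCP) lies on the centre line of the jaws, within the pads' length; the fingertips stand 14 mm ahead of it and the grasp point (between the pads) lies 5 mm behind it; y points along the fingers, z is the direction in which the jaws open and shut, and the axes are right-handed (so a half turn about y gives the same grasp; the last joint's range is limited). The gripper opens to 85 mm and grips with 20 to 120 N. Pads are 22 mm wide; open, the fingers measure 114 mm over their backs; the gripper's body (76 mm by 85 mm) begins 54 mm behind the grasp point. The pads swing forward as they close: fully open they stand 13 mm farther back than shut.
Start: joints at [1.107, 0.053, 1.613, -0, 1.476, -0.119], TCP at [0.211, 0.588, 0.21] pointing down, gripper open.
Joint ranges: [-3.01, 3.01], [-1.01, 2.22], [0.06, 2.58], [-1.02, 4.17], [0.09, 2.62], [-3.14, 3.14]. Speed limits (rad/s): [2.57, 2.57, 3.14, 3.14, 3.14, 3.14].

INTERFACE

Orientations are given as a rotation vector (axis times angle).
In Python, from station import ctrl gives the robot as it stands.
- The arm moves only by the tool servo_tool, never from a script. Its arguments are lists of equal length, an entry for each row: "delta_pos": the shift along the tool's x, y, z in m, a list of three; "dr": the turn, a rotation vector about the tool's x, y, z in degrees, a list of three; "grip": the opening, from 0 (shut) to 1 (fully open). In form: {"delta_pos": [[x, y, z], ...], "dr": [[rx, ry, rz], ...], "grip": [grip, ...]}. A call has 1 to 5 rows; each row shifts and turns the pose as measured when the row begins, along the tool's axes as they then stand; what a row does not reach is not made up. A row lasts 1/8 s, in which the tool goes at most 62.5 mm and 10.7 degrees, less where a joint would pass 70% of its speed; a pose out of reach is approached as far as the arm can. A call is refused whole if a number of a shift passes 0.0625 or a number of a turn 10.7, either way. A call with a gripper value outside its range is refused whole. The fingers move at their own pace and stop on an object; "grip_force" is the grip in N (left out, the last holds). Time passes only in rows, so rows that do not move let the fingers close. It gives the time, the measured TCP pose, the force and the opening at its end, in the units of the state.
- ctrl.get_obs(): the state, without advancing time (a new reading comes with each control period).
- ctrl.get_image(name): name is "scene" or "side" or "wrist"; returns the picture (384x512x3 uint8, red, green, blue); there is no depth.
- ctrl.camera_params(name): a dict with "fovy" (degrees; the focal length in pixels is half the picture's height over the tangent of half this angle, whatever the lens; pixels are square), "cx", "cy" (the principal point, pixels), "eye" and "rotation" of the camera in the world. Camera axes: x right, y down, z forward; pixel columns grow to the right and rows downward; lengths in m; the calibration is good to about 2 mm. A picture is of the moment at which its call begins: read the wrist's pose just before it. camera_params takes no time and is no camera call; for the wrist camera it gives the pose at the moment of the call.
- ctrl.finish_job(): hands the job in, once; it reports no verdict.
Trained networks look in the newest picture that a camera, given by its name, has taken for a name from the list of things; names that differ only in an ending like _2 or _b are one class to them, and where a whole thing is asked for, a point or a joint stands for the part that bears it (a point fixed in the world has none). Each returns a list of dicts, best first, with "score" (0 to 1); they miss things now and then, are a little off and sometimes report something else, mostly with a low value. They report only what shows in the picture. A call takes as long as a camera call. They do not tell look-alikes from the thing itself.
- ctrl.masks_of(camera, label): "pixels" (384x512 bool, what is visible of it) and "extent" ([left, top, right, bottom] in pixels, round what is visible of it).
The state is a dict: "t": time; "q": joint angles; "dq": joint speeds; "effort": joint torques, N m; "tool_pos": TCP position; "tool_rot": TCP orientation; "contact_force": force on the tool from outside, world axes, zero at the start; "wrist_torque": the same for the moment, N m; "opening": finger opening in m.
Only numpy, scipy, OpenCV 4.12 (cv2) and the standard library are available. Lean on these libraries where they do the work, as an engineer would, in place of code of your own. Each camera call takes 0.05 s, during which the arm holds its last target.

## Working session

There is one attempt and no reset: what is moved stays moved. The work goes in short steps, Python scripts to look and compute and a tool call to move; the robot and the scene stay as the last step left them, time stands still between calls to the robot, and variables do not carry over. Pictures are saved under pics/ and viewed, and the job is handed in when it is done.

Besides the shell and the picture viewer there is one more tool, called after "Call:" by a JSON object that holds its "method" and its "body". servo_tool: Moves the arm, as the interface text tells. Its arguments: {"type":"object","properties":{"delta_pos":{"type":"array","items":{"type":"array","items":{"type":"number"}}},"dr":{"type":"array","items":{"type":"array","items":{"type":"number"}}},"grip":{"type":"array","items":{"type":"number"}},"grip_force":{"type":"number"}},"required":["delta_pos","dr","grip"]}

```bash
mkdir -p pics; python3 - <<'E'
from station import ctrl
import cv2
o=ctrl.get_obs(); print(o)
for c in ["scene","side"]:
    im=ctrl.get_image(c); cv2.imwrite(f"pics/{c}0.png",im[:,:,::-1]); print(c,ctrl.camera_params(c))
    for l in ["tiers","rail"]:
        for m in ctrl.masks_of(c,l): print(c,l,m["score"],m["extent"],m["pixels"].sum())
print(ctrl.get_obs()["t"])
E
```

```text
{'t': 0.0, 'q': array([ 1.10701229e+00,  5.33831514e-02,  1.61425167e+00, -2.04549264e-05,
        1.47595694e+00, -1.18985086e-01]), 'dq': array([-0.00167313,  0.00128825, -0.00086241,  0.00071418, -0.00023284,
        0.00039185]), 'effort': array([-1.41432665e-03, -3.93660808e+01, -3.70189834e+01, -1.26692903e-04,
        6.91281661e-03, -1.06417292e-05]), 'tool_pos': array([0.21096482, 0.58764309, 0.20887202]), 'tool_rot': array([-1.55573471,  0.27106925, -0.270194  ]), 'contact_force': array([0.34955622, 0.21147985, 0.09306127]), 'wrist_torque': array([-0.00643872,  0.02256467, -0.03312931]), 'opening': 0.08550361816589817}
scene {'fovy': 56.01024023643592, 'cx': 251.08832342972252, 'cy': 200.13027993858816, 'eye': array([1.5427403 , 0.22407587, 0.89352614]), 'rotation': array([-1.55520307, -1.88570581,  0.87842006])}
scene tiers 0.62 [358.8, 188.7, 450.2, 269.4] 4406
scene rail 0.57 [188.8, 249.7, 304.6, 279.9] 925
side {'fovy': 57.633623328190296, 'cx': 253.7507391847703, 'cy': 187.7743262826829, 'eye': array([ 0.28616953, -0.53772836,  0.78619108]), 'rotation': array([-2.29857041,  0.60707848, -0.22962404])}
side tiers 0.76 [165.5, 77.7, 215.6, 142.7] 2136
side tiers 0.61 [206.4, 141.6, 288.4, 236.7] 4226
side rail 0.84 [278.6, 149.9, 354.9, 225.3] 819
0.3
```

View pics/scene0.png

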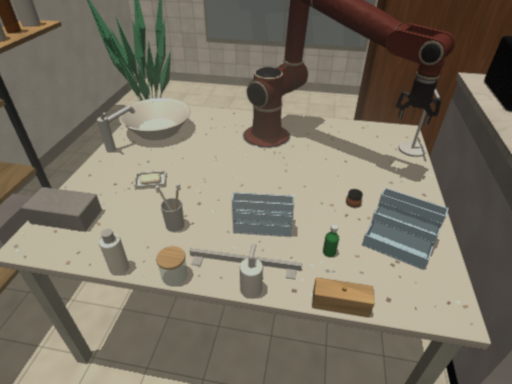

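View pics/side0.png

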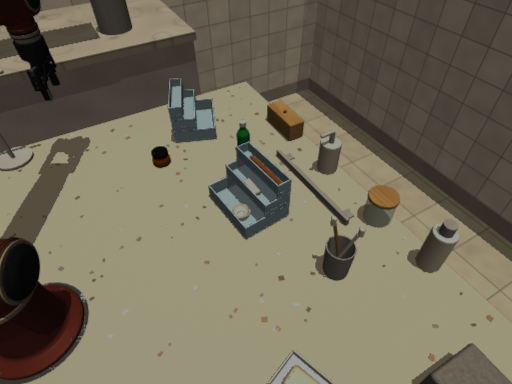

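```bash
cat > h.py <<'E'
import numpy as np, cv2
from scipy.spatial.transform import Rotation as R
from station import ctrl
def cam(c):
    p=ctrl.camera_params(c); f=192/np.tan(np.radians(p["fovy"])/2)
    return dict(f=f,c=np.array([p["cx"],p["cy"]]),eye=np.array(p["eye"]),R=R.from_rotvec(p["rotation"]).as_matrix())
def proj(k,P):
    q=(np.atleast_2d(P)-k["eye"])@k["R"]; return q[:,:2]/q[:,2:]*k["f"]+k["c"]
def back(k,uv,z):
    uv=np.atleast_2d(uv); d=np.c_[(uv-k["c"])/k["f"],np.ones(len(uv))]@k["R"].T
    return k["eye"]+d*((z-k["eye"][2])/d[:,2])[:,None]
def crop(im,x0,y0,x1,y1,s,fn):
    cv2.imwrite(fn,cv2.resize(im[y0:y1,x0:x1,::-1],None,fx=s,fy=s,interpolation=cv2.INTER_CUBIC))
E
python3 - <<'E'
import cv2
from h import *
s=cv2.imread("pics/scene0.png")[:,:,::-1]; d=cv2.imread("pics/side0.png")[:,:,::-1]
crop(s,180,180,310,280,6,"pics/s0c.png"); crop(d,200,130,360,240,5,"pics/d0c.png")
k=cam("scene"); 
print("scene eye check",k["R"][:,2])
E
```

```text
scene eye check [-0.7516642  -0.14556915 -0.64328108]
```

View pics/s0c.png

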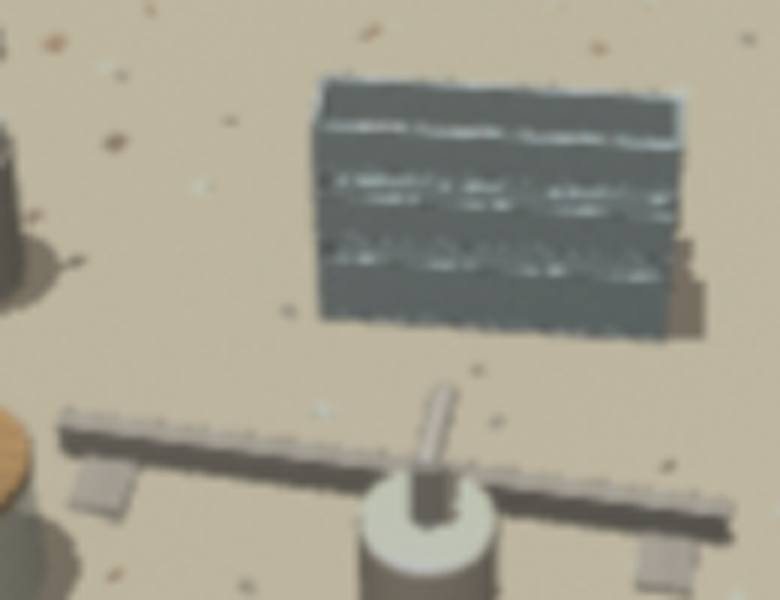

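View pics/d0c.png

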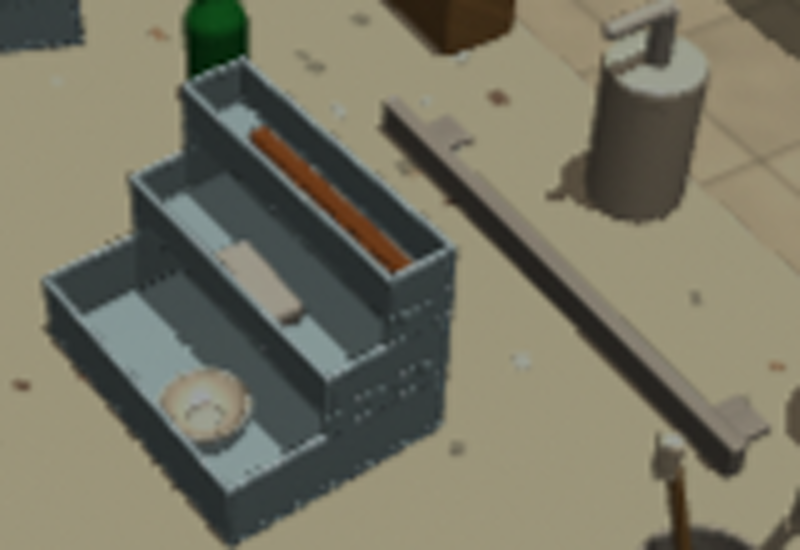

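```bash
cat > fit.py <<'E'
from h import *
from scipy.optimize import least_squares
def fit(obs,x0,yawonly=False):
    # obs: list of (cam k, pts uv, local xyz mm)
    def res(p):
        c,s=np.cos(p[2]),np.sin(p[2]); M=np.array([[c,-s,0],[s,c,0],[0,0,1]])
        return np.concatenate([(proj(k,(np.array(L)/1000)@M.T+[p[0],p[1],0])-np.array(uv)).ravel() for k,uv,L in obs])
    r=least_squares(res,x0,loss="soft_l1"); return r.x,res(r.x).reshape(-1,2)
def px(pts,x0,y0,s): return (np.array(pts,float)+.5)/s-.5+[x0,y0]
E
python3 - <<'E'
from fit import *
ks,kd=cam("scene"),cam("side")
S=lambda p:px(p,180,180,6); D=lambda p:px(p,200,130,5)
so=S([(320,318),(665,338),(315,130),(682,148),(322,78),(682,95)]); sl=[(75,-100,0),(75,100,0),(75,-100,147),(75,100,147),(30,-100,147),(30,100,147)]
do=D([(230,490),(45,280),(233,545),(48,335),(185,88),(243,60),(455,248),(390,280),(133,178),(328,380),(440,432)])
dl=[(-75,-100,50),(-75,100,50),(-75,-100,0),(-75,100,0),(30,100,147),(75,100,147),(75,-100,147),(30,-100,147),(-10,100,97),(-10,-100,97),(75,-100,0)]
for nm,o in [("both",[(ks,so,sl),(kd,do,dl)]),("s",[(ks,so,sl)]),("d",[(kd,do,dl)])]:
    x,r=fit(o,[.7,.1,0]); print(nm,x.round(4),"\n",r.round(1).tolist())
rs=S([(62,410),(733,503),(62,428),(730,520),(65,450),(728,543)]); rl=[(-6,-180,26),(-6,180,26),(6,-180,26),(6,180,26),(6,-180,0),(6,180,0)]
rd=D([(383,110),(722,445),(385,128),(722,472),(395,100),(742,450)]); rdl=[(-6,180,26),(-6,-180,26),(-6,180,0),(-6,-180,0),(6,180,26),(6,-180,26)]
for nm,o in [("both",[(ks,rs,rl),(kd,rd,rdl)]),("s",[(ks,rs,rl)]),("d",[(kd,rd,rdl)])]:
    x,r=fit(o,[.85,.1,0]); print(nm,x.round(4),"\n",r.round(1).tolist())
E
```

```text
both [0.6018 0.0845 0.1029] 
 [[-0.4, 0.7], [-0.0, 1.1], [-1.1, -0.3], [0.4, 0.3], [-0.5, -0.4], [0.4, 0.2], [-0.3, 0.7], [-0.9, -0.5], [-0.3, 0.9], [0.2, -0.0], [-1.1, -0.6], [0.0, -0.7], [0.8, -0.2], [0.3, 0.5], [-1.2, -0.4], [-0.0, 0.2], [0.6, -0.9]]
s [0.6003 0.0842 0.1141] 
 [[-0.2, 0.7], [0.2, 0.6], [-0.8, -0.4], [0.6, -0.2], [-0.4, -0.5], [0.4, -0.3]]
d [0.6022 0.0843 0.0987] 
 [[-0.3, 0.7], [-0.7, -0.6], [-0.3, 0.9], [0.4, -0.2], [-0.8, -0.7], [0.4, -0.7], [0.9, -0.1], [0.3, 0.6], [-0.9, -0.4], [0.0, 0.3], [0.7, -0.8]]
both [0.804  0.0601 0.0089] 
 [[0.4, -0.5], [0.3, -0.3], [-0.8, -0.8], [0.5, -0.1], [-0.4, 1.0], [0.1, 1.4], [-0.4, -2.0], [1.1, 1.8], [-1.0, 0.2], [-0.5, 2.2], [0.2, -1.1], [0.4, -0.9]]
s [0.8038 0.06   0.0116] 
 [[0.3, -0.5], [0.2, -0.5], [-0.8, -0.7], [0.5, -0.3], [-0.4, 1.0], [0.0, 1.3]]
d [0.8046 0.0609 0.007 ] 
 [[-0.3, -2.2], [1.0, 1.6], [-0.9, 0.0], [-0.6, 2.0], [0.3, -1.3], [0.3, -1.1]]
```

```bash
cat > edge.py <<'E'
from fit import *
def T3(p,L):
    c,s=np.cos(p[2]),np.sin(p[2]); L=np.array(L)/1000
    return np.c_[c*L[:,0]-s*L[:,1]+p[0], s*L[:,0]+c*L[:,1]+p[1], L[:,2]]
a,b=-100,100
RIMS=[((30,a,147),(30,b,147)),((75,a,147),(75,b,147)),((30,a,147),(75,a,147)),((30,b,147),(75,b,147))]
SIDE=RIMS+[((-75,a,50),(-75,b,50)),((-75,a,0),(-75,b,0)),((-75,a,50),(-75,a,0)),((-75,a,0),(75,a,0)),((75,a,0),(75,a,147)),
 ((-75,a,50),(-10,a,50)),((-10,a,97),(-10,b,97)),((-10,a,97),(30,a,97)),((-75,b,50),(-75,b,0)),((-75,b,50),(-10,b,50)),((-10,b,97),(30,b,97)),((-10,a,97),(-10,a,50)),((30,a,97),(30,a,147))]
SCENE=RIMS+[((75,a,0),(75,b,0)),((75,a,0),(75,a,147)),((75,b,0),(75,b,147))]
RAIL_S=[((-6,-180,26),(-6,180,26)),((6,-180,0),(6,180,0)),((-6,-180,26),(6,-180,26)),((6,180,0),(6,180,26)),((6,-180,0),(6,-180,26))]
RAIL_D=[((-6,-180,0),(-6,180,0)),((6,-180,26),(6,180,26)),((-6,-180,26),(-6,180,26)),((-6,-180,0),(-6,-180,26))]
def efit(sets,p0,rad=(7,5,4,3,3),n=25):
    p=np.array(p0,float)
    pre=[]
    for k,im,E in sets:
        g=cv2.GaussianBlur(cv2.cvtColor(np.ascontiguousarray(im),cv2.COLOR_RGB2GRAY).astype(np.float32),(0,0),0.8)
        col=[cv2.GaussianBlur(im[:,:,i].astype(np.float32),(0,0),0.8) for i in range(3)]
        L0=np.concatenate([np.linspace(e[0],e[1],n+2)[1:-1] for e in E]); D=np.concatenate([np.repeat([np.subtract(e[1],e[0])],n,0) for e in E])
        pre.append((k,col,L0,D))
    for r_ in rad:
        data=[]
        for k,col,L0,D in pre:
            u=proj(k,T3(p,L0)); v=proj(k,T3(p,L0+D*.01)); t=v-u; t/=np.linalg.norm(t,axis=1,keepdims=True)
            nn=np.c_[-t[:,1],t[:,0]]; o=np.arange(-r_-.5,r_+.51,.25)
            X=(u[:,None]+o[None,:,None]*nn[:,None]).astype(np.float32)
            G=0
            for c in col:
                s=cv2.remap(c,X[:,:,0].copy(),X[:,:,1].copy(),cv2.INTER_LINEAR)
                G=G+np.abs(np.gradient(s,axis=1))
            G=G*np.exp(-(o/(r_*1.))**2/2)
            j=G.argmax(1); w=G.max(1)>2.0
            data.append((k,L0[w],(u+o[j][:,None]*nn)[w],nn[w]))
        f=lambda q:np.concatenate([((proj(k,T3(q,L))-m)*nn).sum(1) for k,L,m,nn in data])
        p=least_squares(f,p,loss="cauchy",f_scale=.7,x_scale=[.01,.01,.05]).x
    r=np.concatenate([[0],f(p)]); return p,np.median(np.abs(r)),len(r)
def draw(k,im,sets,fn,box,s):
    x0,y0,x1,y1=box
    o=cv2.resize(im[y0:y1,x0:x1,::-1],None,fx=s,fy=s,interpolation=cv2.INTER_CUBIC)
    for p,E,c in sets:
        for e in E:
            q=((proj(k,T3(p,e))-[x0,y0]+.5)*s-.5).round().astype(int); cv2.line(o,tuple(map(int,q[0])),tuple(map(int,q[1])),c,1)
    cv2.imwrite(fn,o)
RAIL=None
def rel(p,rail):
    c,s=np.cos(rail[2]),np.sin(rail[2])
    def rx(L):
        w=T3(p,[L])[0]; return (c*(w[0]-rail[0])+s*(w[1]-rail[1])+.006)*-1000, (-s*(w[0]-rail[0])+c*(w[1]-rail[1]))*1000
    out={"dyaw":p[2]-rail[2],"gapBL":rx((75,100,0))[0],"gapBR":rx((75,-100,0))[0],"lat":rx((0,0,0))[1]}
    out["leftlead"]=out["gapBR"]-out["gapBL"]; return {k:round(float(v),4 if k=="dyaw" else 1) for k,v in out.items()}
E
python3 - <<'E'
from edge import *
s=cv2.imread("pics/scene0.png")[:,:,::-1]; d=cv2.imread("pics/side0.png")[:,:,::-1]
ks,kd=cam("scene"),cam("side")
for nm,S in [("both",[(ks,s,SCENE),(kd,d,SIDE)]),("s",[(ks,s,SCENE)]),("d",[(kd,d,SIDE)])]:
    for p0 in ([.602,.0845,.103],[.606,.082,.08]): print(nm,efit(S,p0))
for nm,S in [("both",[(ks,s,RAIL_S),(kd,d,RAIL_D)]),("s",[(ks,s,RAIL_S)]),("d",[(kd,d,RAIL_D)])]:
    for p0 in ([.804,.06,.009],[.808,.062,.02]): print(nm,efit(S,p0))
p=efit([(ks,s,SCENE),(kd,d,SIDE)],[.602,.0845,.103])[0]; r=efit([(ks,s,RAIL_S),(kd,d,RAIL_D)],[.804,.06,.009])[0]
print(rel(p,r))
draw(ks,s,[(p,SCENE,(0,0,255)),(r,RAIL_S,(0,255,0))],"pics/s0f.png",(180,180,310,280),6)
draw(kd,d,[(p,SIDE,(0,0,255)),(r,RAIL_D,(0,255,0))],"pics/d0f.png",(200,130,360,240),5)
np.save("p.npy",p);np.save("rail.npy",r)
o=ctrl.get_obs(); print(R.from_rotvec(o["tool_rot"]).as_matrix().round(3), o["tool_pos"])
# others
for c in ("scene","side"):
    k=cam(c)
    for l in ("toothbrush_cup","travel_bottle","cream_jar"):
        for m in ctrl.masks_of(c,l)[:3]:
            e=m["extent"]; print(c,l,round(m["score"],2),np.round(e),back(k,[((e[0]+e[2])/2,e[3]-3)],0)[0].round(3))
E
```

```text
both (array([0.60053532, 0.08459396, 0.09909759]), np.float64(0.25951699331845474), 601)
both (array([0.6004808 , 0.0845568 , 0.09894232]), np.float64(0.25720750514529594), 601)
s (array([0.60240469, 0.08572482, 0.09986019]), np.float64(0.27342971376161307), 176)
s (array([0.60245674, 0.08565476, 0.09945481]), np.float64(0.27768751364477495), 176)
d (array([0.60026149, 0.08414108, 0.09704976]), np.float64(0.2739611817001767), 426)
d (array([0.60036979, 0.08425544, 0.09587401]), np.float64(0.2622844609528749), 426)
both (array([0.80549162, 0.0606785 , 0.02467009]), np.float64(0.4906127466482591), 225)
both (array([0.80554353, 0.06063092, 0.02472511]), np.float64(0.5016375676246956), 225)
s (array([0.80324667, 0.0603328 , 0.02052696]), np.float64(0.2593568996920251), 125)
s (array([0.80321485, 0.06032891, 0.02046748]), np.float64(0.2694278494663668), 125)
d (array([0.80562432, 0.05312397, 0.01749428]), np.float64(0.3132189736458484), 101)
d (array([0.8056041 , 0.05343375, 0.01911446]), np.float64(0.2682812115946526), 101)
{'dyaw': 0.0744, 'gapBL': 130.9, 'gapBR': 116.1, 'lat': 29.0, 'leftlead': -14.9}
[[ 0.941 -0.     0.338]
 [-0.338 -0.001  0.941]
 [-0.    -1.    -0.001]] [0.21117542 0.58799065 0.2096766 ]
scene toothbrush_cup 0.97 [154. 182. 185. 232.] [ 0.708 -0.229  0.   ]
scene travel_bottle 0.78 [323. 224. 342. 256.] [0.71  0.335 0.   ]
scene travel_bottle 0.19 [346. 189. 363. 208.] [0.454 0.412 0.   ]
scene cream_jar 0.74 [347. 191. 362. 206.] [0.441 0.413 0.   ]
scene cream_jar 0.25 [232. 193. 294. 236.] [ 0.666  0.097 -0.   ]
side toothbrush_cup 0.67 [322. 214. 366. 282.] [ 0.693 -0.251  0.   ]
side travel_bottle 0.78 [238. 119. 250. 143.] [0.742 0.371 0.   ]
side cream_jar 0.59 [151. 146. 170. 166.] [0.437 0.404 0.   ]
```

View pics/s0f.png

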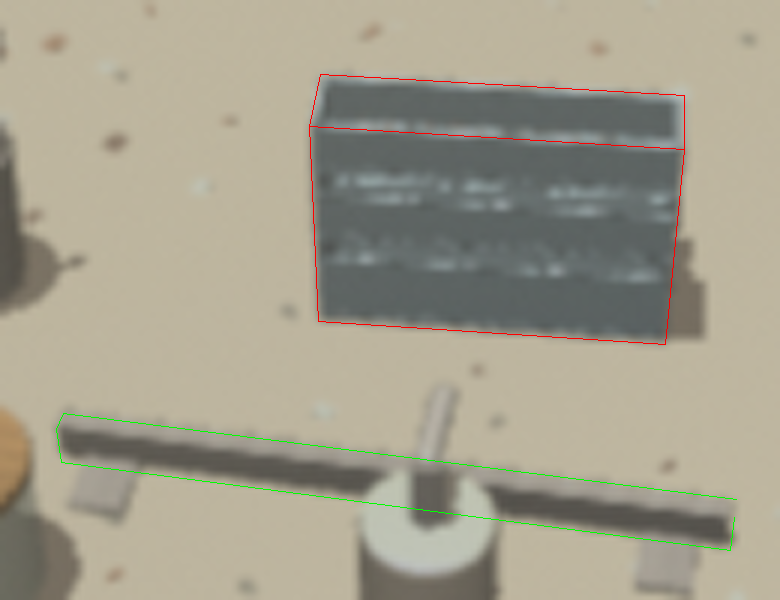

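View pics/d0f.png

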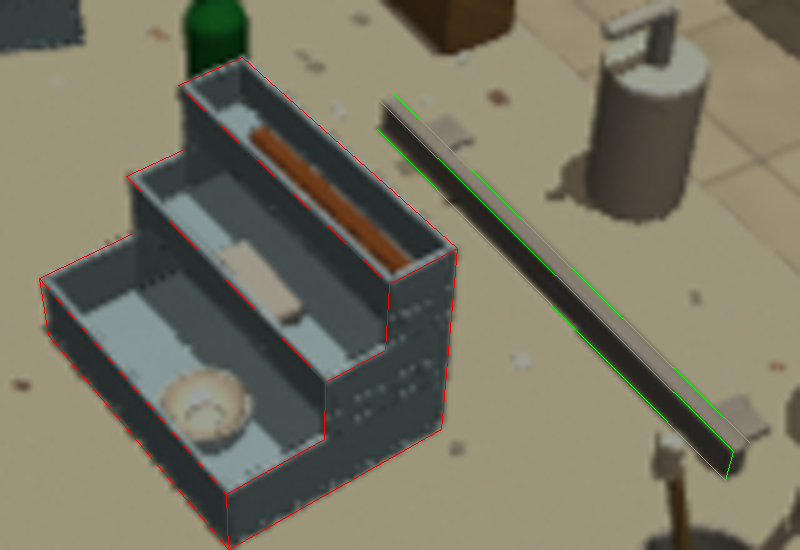

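```bash
sed -i 's/^RAIL_S=\[/RAIL_S=[((6,-180,26),(6,180,26)),/' edge.py
python3 - <<'E'
from edge import *
s=cv2.imread("pics/scene0.png")[:,:,::-1]; d=cv2.imread("pics/side0.png")[:,:,::-1]
ks,kd=cam("scene"),cam("side")
for rad in [(4,3,2,2),(3,2,2,2),(7,5,3,2,2)]:
  for nm,S in [("both",[(ks,s,RAIL_S),(kd,d,RAIL_D)]),("s",[(ks,s,RAIL_S)]),("d",[(kd,d,RAIL_D)])]:
    for p0 in ([.804,.06,.009],[.804,.06,.02]): 
        x=efit(S,p0,rad,60);print(nm,x[0].round(4),x[1])
r=efit([(ks,s,RAIL_S)],[.804,.06,.009],(4,3,2,2),60)[0]
r2=efit([(kd,d,RAIL_D)],[.804,.06,.009],(4,3,2,2),60)[0]
draw(ks,s,[(r,RAIL_S,(0,255,0))],"pics/s0g.png",(180,230,310,290),6)
draw(kd,d,[(r2,RAIL_D,(0,255,0))],"pics/d0g.png",(270,140,360,230),6)
E
```

```text
both [0.8054 0.0606 0.0239] 0.2737621368697172
both [0.8054 0.0605 0.0236] 0.27010122311087503
s [0.8045 0.0606 0.0165] 0.24006068238446687
s [0.8045 0.0605 0.0163] 0.25482772246891056
d [0.8055 0.0534 0.0184] 0.27177090863257997
d [0.8055 0.0533 0.0184] 0.2797352082501114
both [0.8054 0.0606 0.0239] 0.2820352348043164
both [0.8053 0.0605 0.0231] 0.2727612574232308
s [0.8045 0.0605 0.0155] 0.25118989836514605
s [0.8045 0.0605 0.016 ] 0.256321321990709
d [0.8055 0.0534 0.0185] 0.2713819145208549
d [0.8055 0.0533 0.0191] 0.29753588491903316
both [0.8053 0.0606 0.0235] 0.26879263779847884
both [0.8053 0.0605 0.0247] 0.292871692508941
s [0.8045 0.0606 0.0158] 0.26778045154056035
s [0.8045 0.0605 0.016 ] 0.2569814152931159
d [0.8055 0.0541 0.0187] 0.2771701049654739
d [0.8055 0.0535 0.0201] 0.265885223934872
```

View pics/s0g.png

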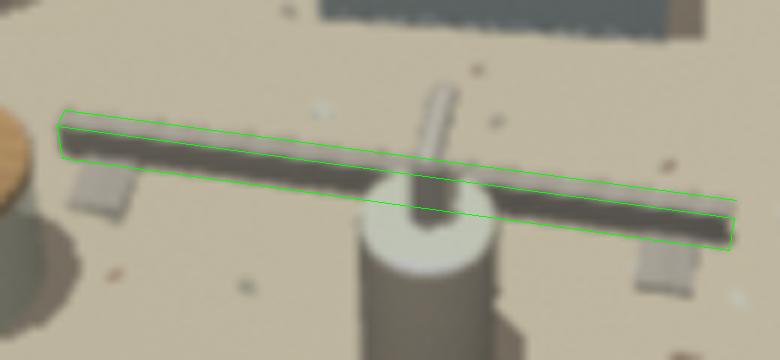

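View pics/d0g.png

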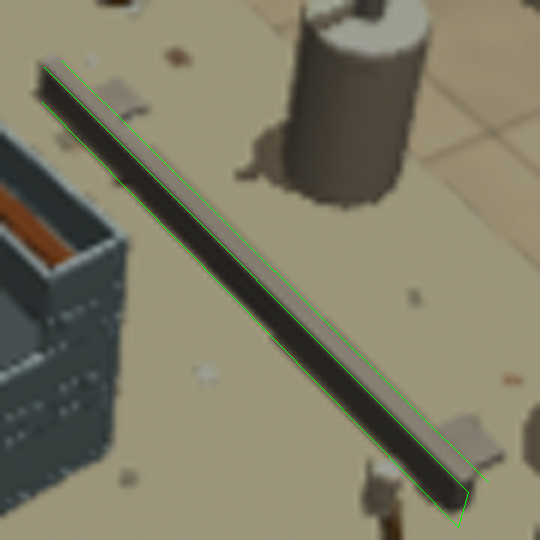

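Call:
{"method": "servo_tool", "body": {"delta_pos": [[0.039,0,-0.031],[0.033,0,-0.037],[0.026,0,-0.043],[0.026,0,-0.043],[0.026,0,-0.043]], "dr": [[0,-10.3,0],[0,-10.3,0],[0,0,0],[0,0,0],[0,0,0]], "grip": [0,0,0,0,0]}}

```text
t: 1.23
tool_pos: [0.3479, 0.3741, 0.2106]
tool_rot: [-1.569, -0.027, 0.024]
contact_force: [0.2, 0.2, 0.0]
opening: -0.0
```

```bash
cat > st.py <<'E'
from h import *
import sys
o=ctrl.get_obs(); M=R.from_rotvec(o["tool_rot"]).as_matrix()
print("t",round(o["t"],2),"pos",o["tool_pos"].round(4),"F",o["contact_force"].round(1),"op",round(o["opening"],4)); print(M.round(3).tolist(), "yaw x deg",np.degrees(np.arctan2(M[1,0],M[0,0])).round(2))
if len(sys.argv)>3: print("tool delta",(M.T@(np.array(list(map(float,sys.argv[1:4])))-o["tool_pos"])).round(4))
E
python3 st.py .48 .152 .21
```

```text
t 1.23 pos [0.3479 0.3741 0.2106] F [0.2 0.2 0. ] op -0.0
[[0.999, 0.002, -0.033], [0.033, 0.002, 0.999], [0.002, -1.0, 0.002]] yaw x deg 1.89
tool delta [ 0.1247  0.0005 -0.2263]
```

Call:
{"method": "servo_tool", "body": {"delta_pos": [[0.026,0,-0.046],[0.026,0,-0.046],[0.026,0,-0.046],[0.026,0,-0.046],[0.026,0,-0.046]], "dr": [[0,0.4,0],[0,0,0],[0,0,0],[0,0,0],[0,0,0]], "grip": [0,0,0,0,0]}}

```text
t: 1.85
tool_pos: [0.4879, 0.1402, 0.2123]
tool_rot: [-1.567, -0.026, 0.016]
contact_force: [0.7, -0.1, 0.1]
opening: -0.0002
```

```bash
python3 st.py .48 .152 .03
```

```text
t 1.85 pos [0.4879 0.1402 0.2123] F [ 0.7 -0.1  0.1] op -0.0002
[[1.0, 0.007, -0.027], [0.027, 0.003, 1.0], [0.007, -1.0, 0.003]] yaw x deg 1.53
tool delta [-0.0089  0.1823  0.0114]
```

Call:
{"method": "servo_tool", "body": {"delta_pos": [[-0.006,0.045,0.006],[-0.003,0.045,0.005],[0,0.045,0],[0,0.04,0],[0,0.005,0]], "dr": [[0,0,0],[0,0,0],[0,0,0],[0,0,0],[0,0,0]], "grip": [0,0,0,0,0]}}

```text
t: 2.48
tool_pos: [0.4848, 0.1475, 0.031]
tool_rot: [-1.567, -0.025, 0.003]
contact_force: [0.1, 0.1, 0.2]
opening: -0.0001
```

```bash
cat > look.py <<'E'
from edge import *
import sys
tag=sys.argv[1]; r=np.load("rail.npy"); p0=np.load("p.npy")
if len(sys.argv)>4: p0=p0+np.array(list(map(float,sys.argv[2:5])))
s=ctrl.get_image("scene"); d=ctrl.get_image("side"); ks,kd=cam("scene"),cam("side")
for nm,S in [("both",[(ks,s,SCENE),(kd,d,SIDE)]),("s",[(ks,s,SCENE)]),("d",[(kd,d,SIDE)])]:
    x=efit(S,p0,(9,7,5,4,3,3)); print(nm,x[0].round(4),round(x[1],2),rel(x[0],r))
    if nm=="both": p=x[0]
np.save("p.npy",p)
# one composite
draw(ks,s,[(p,SCENE,(0,0,255))],"/tmp/a.png",(170,160,320,290),3); draw(kd,d,[(p,SIDE,(0,0,255))],"/tmp/b.png",(180,100,320,230),3)
a=cv2.imread("/tmp/a.png"); b=cv2.imread("/tmp/b.png"); a=a[:390,:400];b=b[:390,:400]
cv2.imwrite(f"pics/{tag}.png",np.hstack([cv2.copyMakeBorder(z,0,390-z.shape[0],0,400-z.shape[1],cv2.BORDER_CONSTANT) for z in (a,b)]))
o=ctrl.get_obs(); print("t",round(o["t"],2),o["tool_pos"].round(4),"F",o["contact_force"].round(1),"yaw",np.degrees(R.from_rotvec(o["tool_rot"]).as_matrix()[1,0]).round(2))
print("front wall at local y 75/-75:",T3(p,[(-75,75,0),(-75,-75,0)])[:,:2].round(4).tolist())
E
python3 -c "
import numpy as np; np.save('rail.npy',[.8048,.06,.017])"
python3 look.py l0
```

```text
both [0.6006 0.0849 0.0992] 0.27 {'dyaw': 0.0822, 'gapBL': 131.2, 'gapBR': 114.8, 'lat': 28.4, 'leftlead': -16.4}
s [0.6025 0.0869 0.0934] 0.26 {'dyaw': 0.0764, 'gapBL': 128.7, 'gapBR': 113.4, 'lat': 30.3, 'leftlead': -15.3}
d [0.6003 0.0842 0.0948] 0.26 {'dyaw': 0.0778, 'gapBL': 131.1, 'gapBR': 115.5, 'lat': 27.6, 'leftlead': -15.5}
t 2.58 [0.4875 0.148  0.0343] F [-0.2  0.   0.6] yaw 1.02
front wall at local y 75/-75: [[0.5185, 0.1521], [0.5334, 0.0028]]
```

View pics/l0.png

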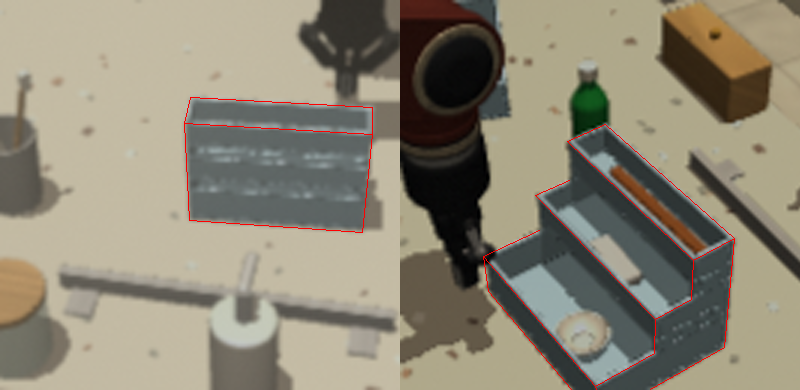

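Call:
{"method": "servo_tool", "body": {"delta_pos": [[0.008,0.005,0],[0.006,0,0],[0.005,0,0],[0.005,0,0],[0.005,0,0]], "dr": [[0,0,0],[0,0,0],[0,0,0],[0,0,0],[0,0,0]], "grip": [0,0,0,0,0]}}

```text
t: 3.2
tool_pos: [0.5238, 0.1494, 0.0366]
tool_rot: [-1.564, -0.039, -0.011]
contact_force: [1.0, -0.2, -0.5]
opening: 0.0001
```

Call:
{"method": "servo_tool", "body": {"delta_pos": [[0.005,0,0],[0.005,0,0],[0.005,0,0]], "dr": [[0,0,0],[0,0,0],[0,0,0]], "grip": [0,0,0]}}

```text
t: 3.58
tool_pos: [0.5397, 0.1497, 0.037]
tool_rot: [-1.564, -0.039, -0.011]
contact_force: [0.4, -0.6, -1.3]
opening: 0.0003
```

```bash
python3 look.py l1 0.005 0 -0.06
```

```text
both [0.6006 0.0848 0.0965] 0.25 {'dyaw': 0.0795, 'gapBL': 130.9, 'gapBR': 115.0, 'lat': 28.3, 'leftlead': -15.9}
s [0.6022 0.0854 0.105 ] 0.26 {'dyaw': 0.088, 'gapBL': 130.2, 'gapBR': 112.7, 'lat': 28.8, 'leftlead': -17.6}
d [0.6005 0.0844 0.0935] 0.26 {'dyaw': 0.0765, 'gapBL': 130.8, 'gapBR': 115.5, 'lat': 27.9, 'leftlead': -15.3}
t 3.67 [0.54   0.1497 0.0371] F [-0.7 -0.3  1.1] yaw 1.02
front wall at local y 75/-75: [[0.5188, 0.1522], [0.5332, 0.0029]]
```

View pics/l1.png

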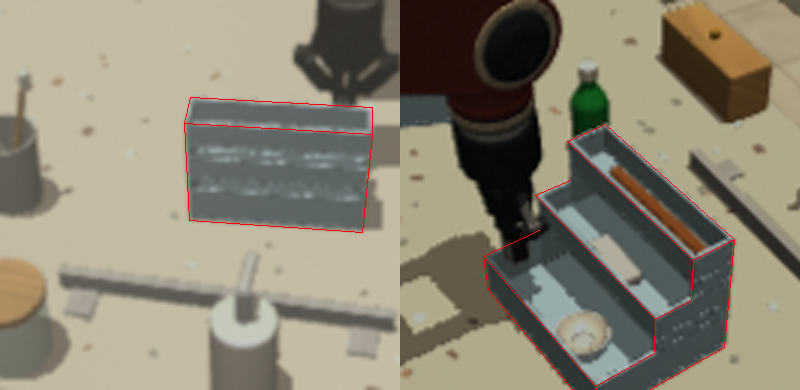

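```bash
python3 - <<'E'
from h import *
o=ctrl.get_obs(); M=R.from_rotvec(o["tool_rot"]).as_matrix(); print(M.round(3).tolist())
tip=o["tool_pos"]+M@[0,.014,0]; tcp=o["tool_pos"]; print(tip)
for c in ("scene","side"):
    k=cam(c); im=ctrl.get_image(c); q=proj(k,[tcp,tip,tip+[0.011,0,0],tip-[0.011,0,0]]); print(c,q.round(1).tolist())
    x,y=q[1].round().astype(int); x0,y0=x-40,y-40
    crop(im,x0,y0,x0+80,y0+60,5,f"/tmp/{c}.png"); a=cv2.imread(f"/tmp/{c}.png")
    for i,col in enumerate([(0,255,0),(0,0,255),(255,0,255),(255,0,255)]): cv2.circle(a,tuple(map(int,((q[i]-[x0,y0]+.5)*5-.5))),4,col,-1)
    cv2.imwrite(f"/tmp/{c}.png",a)
cv2.imwrite("pics/tip.png",np.hstack([cv2.imread("/tmp/scene.png"),cv2.imread("/tmp/side.png")]))
k=cam("wrist"); crop(ctrl.get_image("wrist"),0,0,512,384,1.5,"pics/w1.png")
E
```

```text
[[0.999, 0.032, -0.018], [0.018, 0.006, 1.0], [0.032, -0.999, 0.006]]
[0.54042415 0.14975254 0.02312904]
scene [[283.4, 203.8], [283.2, 206.8], [282.8, 208.7], [283.5, 204.8]]
side [[218.8, 190.9], [219.4, 194.0], [222.7, 192.7], [216.1, 195.4]]
```

View pics/tip.png

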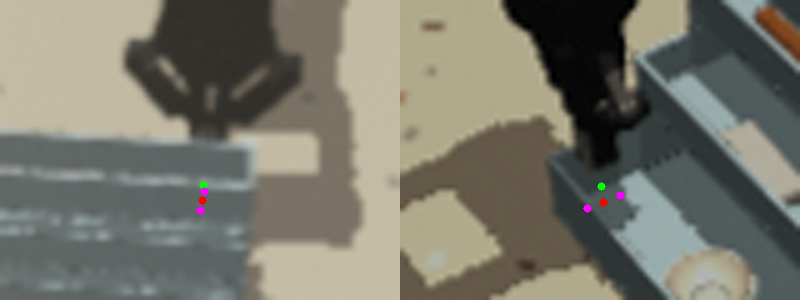

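View pics/w1.png

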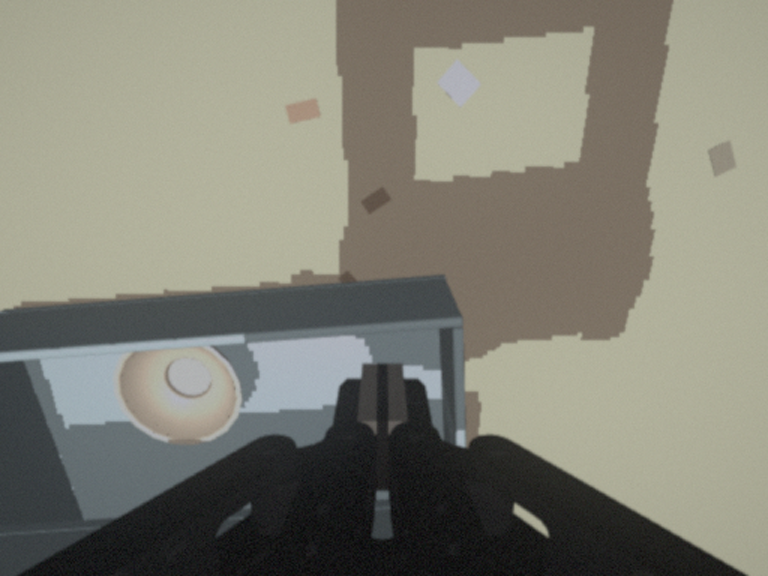

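```bash
python3 - <<'E'
from edge import *
k=cam("wrist"); print(k["eye"],k["f"],k["c"]); im=cv2.imread("pics/w1.png")[:,:,::-1]; im=cv2.resize(im,(512,384))
p=np.load("p.npy"); draw(k,im,[(p,SIDE,(0,0,255))],"pics/w1f.png",(0,0,512,384),1.5)
o=ctrl.get_obs(); M=R.from_rotvec(o["tool_rot"]).as_matrix()
a=cv2.imread("pics/w1f.png")
for y in (.014,0,-.005): 
    q=proj(k,o["tool_pos"]+M@[0,y,0])[0]; print(q); cv2.circle(a,tuple(map(int,q*1.5)),4,(0,255,0),-1)
cv2.imwrite("pics/w1f.png",a)
print(o["q"],o["tool_pos"])
E
```

```text
[0.45525577 0.14848385 0.19865652] 310.60294502759115 [254.53145654 197.33237978]
[252.39040922 229.16393498]
[252.24443481 238.95456642]
[252.18694523 242.81044305]
[ 0.13663864  0.04926039  1.92298946  0.00230046  1.1373577  -1.45309697] [0.53926457 0.14967817 0.03692343]
```

View pics/w1f.png

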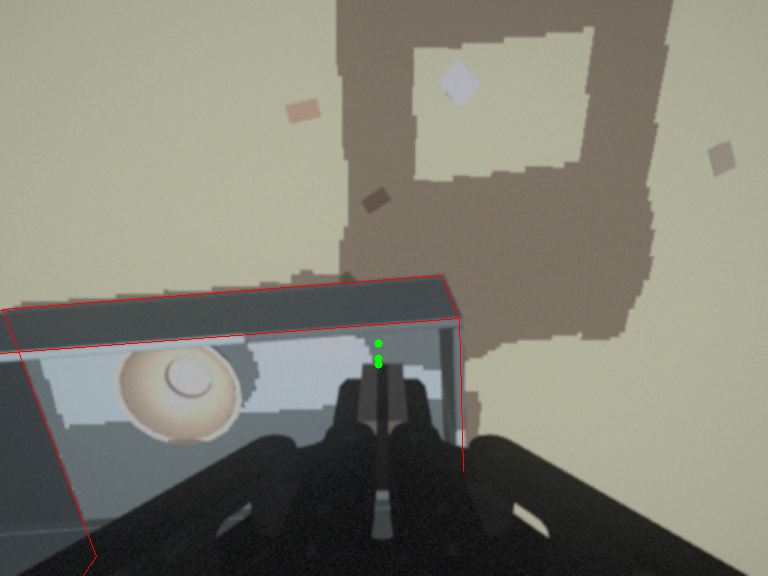

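Call:
{"method": "servo_tool", "body": {"delta_pos": [[-0.01,-0.01,0],[-0.025,0,0],[-0.02,0,0],[0,0.02,0]], "dr": [[0,0,0],[0,0,1],[0,0,0.8],[0,0,0]], "grip": [0,0,0,0]}}

```text
t: 4.32
tool_pos: [0.4823, 0.1491, 0.0292]
tool_rot: [-1.564, -0.017, 0.012]
contact_force: [-0.3, 0.2, 0.6]
opening: 0.0002
```

```bash
python3 st.py .487 .15 .01
```

```text
t 4.33 pos [0.4823 0.1491 0.0292] F [-0.3  0.2  0.6] op 0.0002
[[1.0, 0.004, -0.019], [0.019, 0.007, 1.0], [0.004, -1.0, 0.007]] yaw x deg 1.06
tool delta [0.0047 0.0192 0.0007]
```

Call:
{"method": "servo_tool", "body": {"delta_pos": [[0,0.007,0],[0,0.007,0],[0,0.005,0],[0,0.003,0]], "dr": [[0,0,0],[0,0,0],[0,0,0],[0,0,0]], "grip": [0,0,0,0]}}

```text
t: 4.82
tool_pos: [0.4815, 0.1494, 0.007]
tool_rot: [-1.564, -0.018, 0.012]
contact_force: [0.1, -0.1, 0.3]
opening: -0.0002
```

```bash
python3 st.py .487 .15 .01; python3 - <<'E'
from h import *
o=ctrl.get_obs(); M=R.from_rotvec(o["tool_rot"]).as_matrix()
k=cam("side"); im=ctrl.get_image("side")
P=[o["tool_pos"]+M@[0,y,0] for y in (.014,0,-.014,-.028)]; q=proj(k,P); x0,y0=(q[1]-[50,50]).astype(int)
crop(im,x0,y0,x0+100,y0+80,7,"pics/t2.png"); a=cv2.imread("pics/t2.png")
for u in q: cv2.circle(a,tuple(map(int,(u-[x0,y0]+.5)*7)),3,(0,0,255),-1)
cv2.imwrite("pics/t2.png",a); print(q)
E
```

```text
t 4.83 pos [0.4815 0.1494 0.007 ] F [ 0.1 -0.1  0.3] op -0.0002
[[1.0, 0.004, -0.019], [0.019, 0.007, 1.0], [0.004, -1.0, 0.007]] yaw x deg 1.08
tool delta [ 0.0056 -0.003   0.0005]
[[202.59470953 208.04070634]
 [202.03782635 204.98448727]
 [201.47010613 201.86879365]
 [200.89122941 198.69187234]]
```

View pics/t2.png

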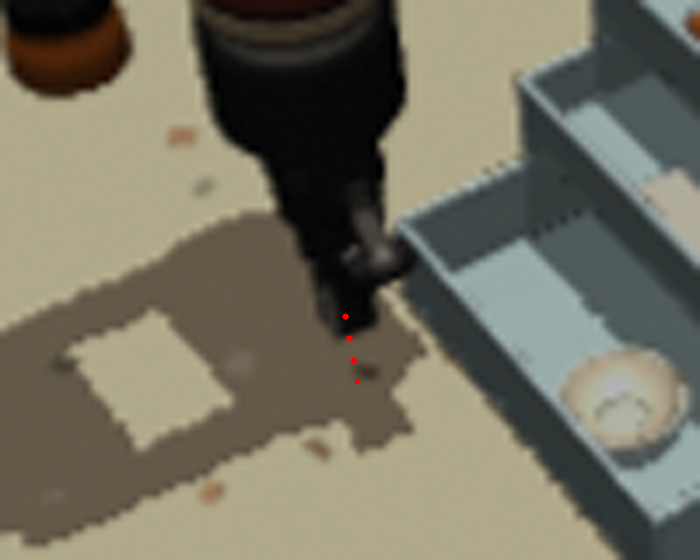

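Call:
{"method": "servo_tool", "body": {"delta_pos": [[0.01,0,0],[0.01,0,0],[0.005,0,0],[0.005,0,0],[0.005,0,0]], "dr": [[0,0,0],[0,0,0],[0,0,0],[0,0,0],[0,0,0]], "grip": [0,0,0,0,0]}}

```text
t: 5.5
tool_pos: [0.5144, 0.1514, 0.0067]
tool_rot: [-1.562, -0.007, 0.022]
contact_force: [-7.9, 2.1, 5.5]
opening: 0.0003
```

Call:
{"method": "servo_tool", "body": {"delta_pos": [[0.005,0,0],[0.005,0,0]], "dr": [[0,0,0],[0,0,0]], "grip": [0,0]}}

```text
t: 5.75
tool_pos: [0.5206, 0.153, 0.0061]
tool_rot: [-1.559, 0.002, 0.032]
contact_force: [-8.5, 1.5, 6.0]
opening: -0.0001
```

```bash
python3 look.py l2 0.003 0 -0.04
```

```text
both [0.6101 0.083  0.0318] 0.48 {'dyaw': 0.0148, 'gapBL': 114.8, 'gapBR': 111.9, 'lat': 26.3, 'leftlead': -3.0}
s [0.6113 0.0836 0.047 ] 0.29 {'dyaw': 0.03, 'gapBL': 115.1, 'gapBR': 109.1, 'lat': 26.9, 'leftlead': -6.0}
d [0.61   0.0821 0.0182] 0.49 {'dyaw': 0.0012, 'gapBL': 113.5, 'gapBR': 113.3, 'lat': 25.4, 'leftlead': -0.2}
t 5.85 [0.5214 0.1531 0.0061] F [-5.   1.9  3. ] yaw 1.08
front wall at local y 75/-75: [[0.5327, 0.1555], [0.5375, 0.0056]]
```

View pics/l2.png

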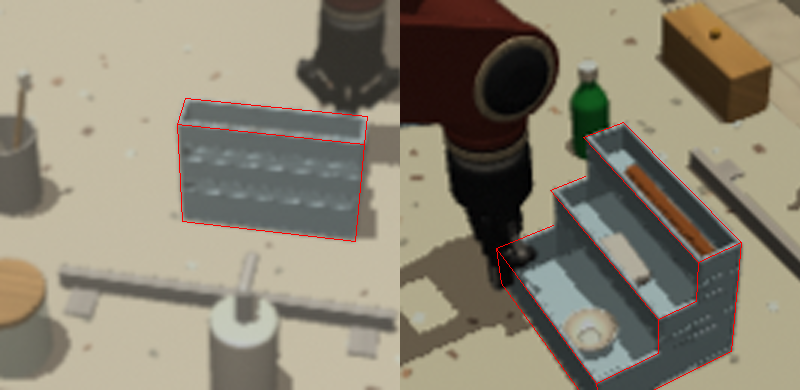

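```bash
python3 - <<'E'
t=open("look.py").read()
t=t.replace('    x=efit(S,p0,(9,7,5,4,3,3)); ','''    c=[]
    for dy in (-.05,-.025,0,.025,.05):
        for dx in (-.004,.004):
            q=efit(S,p0+np.array([dx,0,dy]),(8,6,4,3,2,2)); q=efit(S,q[0],(4,3,3,3)); c.append(q)
    x=min(c,key=lambda q:q[1]/q[2]**.5); print(sorted([(round(q[1],2),q[2],round(q[0][2],3)) for q in c])[:4]);''')
t=t.replace('ks,kd=cam','cv2.imwrite(f"pics/{tag}_s.png",s[:,:,::-1]);cv2.imwrite(f"pics/{tag}_d.png",d[:,:,::-1]);ks,kd=cam',1)
open("look.py","w").write(t)
E
time python3 look.py l3
```

```text
[(np.float64(0.49), 601, np.float64(0.026)), (np.float64(0.49), 601, np.float64(0.027)), (np.float64(0.49), 601, np.float64(0.028)), (np.float64(0.49), 601, np.float64(0.028))]
both [0.6101 0.0827 0.029 ] 0.49 {'dyaw': 0.012, 'gapBL': 114.5, 'gapBR': 112.1, 'lat': 26.0, 'leftlead': -2.4}
[(np.float64(0.28), 176, np.float64(0.042)), (np.float64(0.29), 176, np.float64(0.043)), (np.float64(0.32), 176, np.float64(0.044)), (np.float64(0.4), 176, np.float64(0.038))]
s [0.6118 0.0835 0.0424] 0.28 {'dyaw': 0.0254, 'gapBL': 114.2, 'gapBR': 109.1, 'lat': 26.7, 'leftlead': -5.1}
[(np.float64(0.48), 426, np.float64(0.017)), (np.float64(0.49), 426, np.float64(0.016)), (np.float64(0.49), 426, np.float64(0.017)), (np.float64(0.49), 426, np.float64(0.018))]
d [0.6101 0.082  0.0166] 0.48 {'dyaw': -0.0004, 'gapBL': 113.3, 'gapBR': 113.4, 'lat': 25.3, 'leftlead': 0.1}
t 5.95 [0.5214 0.1531 0.0061] F [-3.9  3.6  2.7] yaw 1.08
front wall at local y 75/-75: [[0.5329, 0.1555], [0.5373, 0.0056]]
real	0m6.930s
user	0m5.153s
sys	0m0.401s
```

View pics/l3.png

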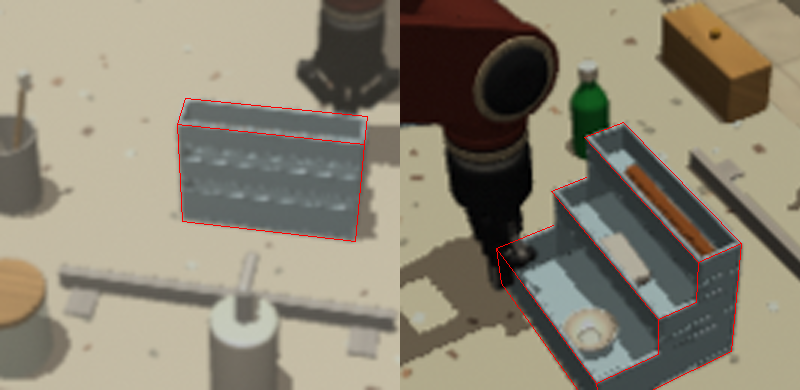

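```bash
python3 - <<'E'
from edge import *
p=np.load("p.npy")
im=ctrl.get_image("side"); o=ctrl.get_obs(); M=R.from_rotvec(o["tool_rot"]).as_matrix(); print(o["tool_pos"],o["contact_force"],M.round(3).tolist())
k=cam("side"); q=proj(k,o["tool_pos"]+M@[0,0,0])[0]; x0,y0=(q-[30,40]).astype(int); print(x0,y0)
draw(k,im,[(p,SIDE,(0,0,255))],"/tmp/a.png",(x0,y0,x0+80,y0+70),7)
w=ctrl.get_image("wrist"); draw(cam("wrist"),w,[(p,SIDE,(0,0,255))],"pics/w3.png",(0,100,512,384),1.5)
cv2.imwrite("pics/t3.png",cv2.imread("/tmp/a.png"))
E
```

```text
[0.52142859 0.15305719 0.00608213] [-4.66094769  2.40022708  2.11890733] [[1.0, -0.019, -0.019], [0.019, 0.011, 1.0], [-0.019, -1.0, 0.012]]
183 159
```

View pics/t3.png

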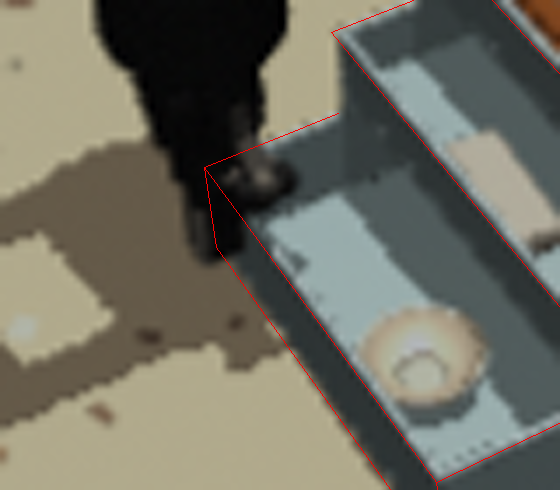

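View pics/w3.png

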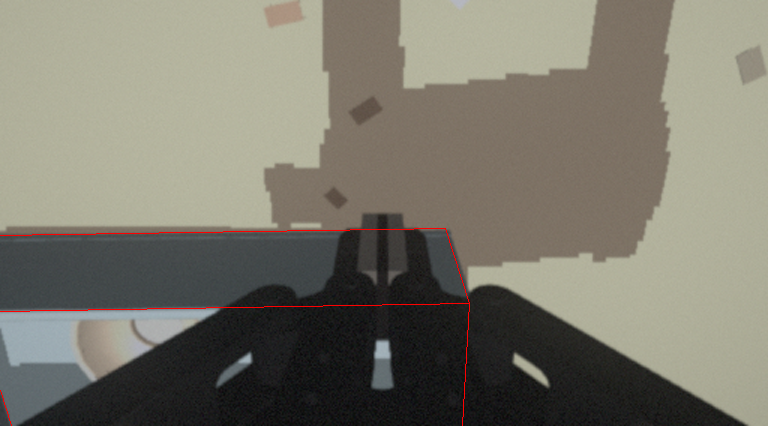

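Call:
{"method": "servo_tool", "body": {"delta_pos": [[0.006,-0.002,0],[0.006,0,0],[0.006,0,0],[0.006,0,0]], "dr": [[0,0,-1],[0,0,-0.3],[0,0,-0.3],[0,0,0]], "grip": [0,0,0,0]}}

```text
t: 6.55
tool_pos: [0.5402, 0.1555, 0.0066]
tool_rot: [-1.556, -0.009, 0.02]
contact_force: [-7.2, 2.4, 4.6]
opening: 0.0002
```

```bash
python3 look.py l4 0.008 0 -0.07
```

```text
[(np.float64(0.48), 601, np.float64(-0.069)), (np.float64(0.49), 601, np.float64(-0.07)), (np.float64(0.49), 601, np.float64(-0.07)), (np.float64(0.49), 601, np.float64(-0.07))]
both [ 0.6233  0.0795 -0.0685] 0.48 {'dyaw': -0.0855, 'gapBL': 91.8, 'gapBR': 108.9, 'lat': 22.6, 'leftlead': 17.1}
[(np.float64(0.42), 176, np.float64(-0.046)), (np.float64(0.43), 176, np.float64(-0.042)), (np.float64(0.44), 176, np.float64(-0.044)), (np.float64(0.46), 176, np.float64(-0.041))]
s [ 0.6245  0.0812 -0.046 ] 0.42 {'dyaw': -0.063, 'gapBL': 92.8, 'gapBR': 105.4, 'lat': 24.2, 'leftlead': 12.6}
[(np.float64(0.27), 426, np.float64(-0.083)), (np.float64(0.28), 426, np.float64(-0.083)), (np.float64(0.28), 426, np.float64(-0.083)), (np.float64(0.41), 426, np.float64(-0.083))]
d [ 0.6236  0.0787 -0.0826] 0.27 {'dyaw': -0.0996, 'gapBL': 90.2, 'gapBR': 110.1, 'lat': 21.8, 'leftlead': 19.9}
t 6.65 [0.5414 0.1554 0.0066] F [-3.6  1.8  2.4] yaw 1.06
front wall at local y 75/-75: [[0.5536, 0.1595], [0.5434, 0.0099]]
```

View pics/l4.png

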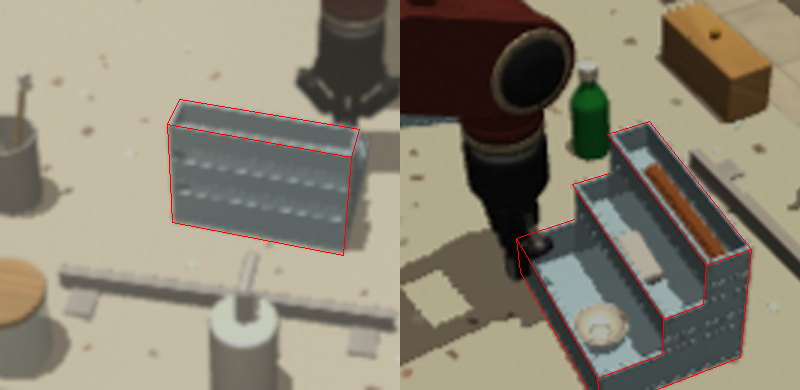

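```bash
python3 - <<'E'
from edge import *
p=np.load("p.npy")
s=cv2.imread("pics/l4_s.png")[:,:,::-1]; d=cv2.imread("pics/l4_d.png")[:,:,::-1]
draw(cam("scene"),s,[(p,SCENE,(0,0,255))],"pics/z_s.png",(215,185,305,255),8)
w=ctrl.get_image("wrist"); cv2.imwrite("pics/l4_w.png",w[:,:,::-1]); draw(cam("wrist"),w,[(p,SIDE,(0,0,255)),(np.array([.6245,.0812,-.046]),SIDE,(0,255,0)),(np.array([.6236,.0787,-.0826]),SIDE,(255,0,0))],"pics/w4.png",(0,150,512,384),1.5)
E
```

```text
(no output)
```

View pics/z_s.png

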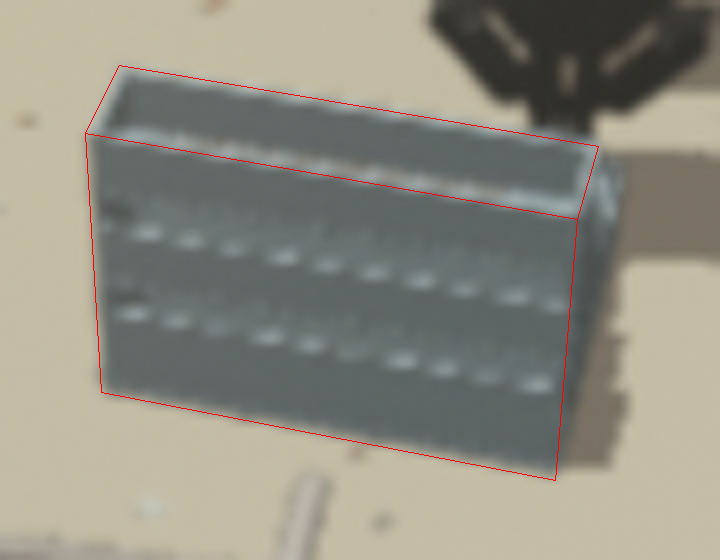

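View pics/w4.png

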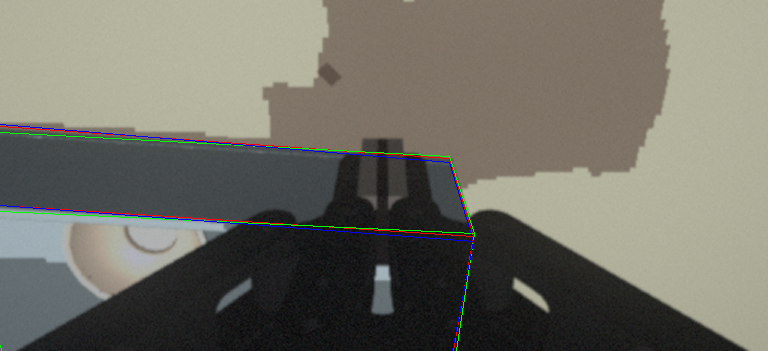

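```bash
python3 - <<'E'
from edge import *
w=cv2.imread("pics/l4_w.png")[:,:,::-1]; k=cam("wrist"); w=ctrl.get_image("wrist")
E1=[((-75,0,50),(-75,100,50)),((-75,0,0),(-75,100,0)),((-75,100,0),(-75,100,50)),((-75,100,50),(-20,100,50))]
for p0 in ([.6233,.0795,-.0685],[.6245,.0812,-.046],[.6236,.0787,-.0826]):
  for rad in ((5,4,3,3),(3,3,3,2,2)):
    p=efit([(k,w,E1)],p0,rad,60); print(p)
p=p[0]
draw(k,w,[(p,E1,(0,0,255))],"pics/w4b.png",(0,100,400,300),2)
E
```

```text
(array([ 0.62390872,  0.08075218, -0.06192438]), np.float64(0.2564962356393933), 138)
(array([ 0.62392051,  0.08074666, -0.06209279]), np.float64(0.22466240353933464), 136)
(array([ 0.62393294,  0.08082411, -0.06199834]), np.float64(0.24732803042275975), 137)
(array([ 0.6239363 ,  0.08083125, -0.06152985]), np.float64(0.2408766075841381), 135)
(array([ 0.62391103,  0.08074728, -0.06242188]), np.float64(0.24367033697354615), 137)
(array([ 0.62392159,  0.08076049, -0.06200865]), np.float64(0.2399160234456887), 136)
```

View pics/w4b.png

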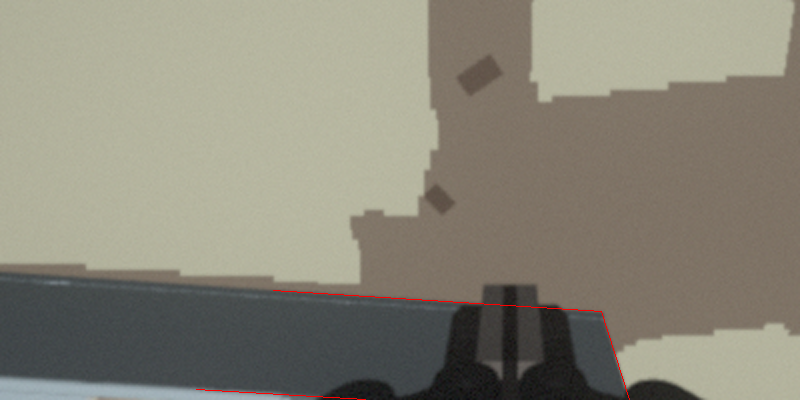

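Call:
{"method": "servo_tool", "body": {"delta_pos": [[0.004,0,0],[0.003,0,0]], "dr": [[0,0,0],[0,0,0]], "grip": [0,0]}}

```text
t: 7.0
tool_pos: [0.5463, 0.1559, 0.0066]
tool_rot: [-1.556, -0.007, 0.022]
contact_force: [-7.7, 2.1, 6.3]
opening: 0.0004
```

```bash
cat > wl.py <<'E'
from edge import *
import sys
# usage: wl.py tag side(+1 left/-1 right) dx dyaw
tag=sys.argv[1]; sg=float(sys.argv[2]); p0=np.load("p.npy")+[float(sys.argv[3]),0,float(sys.argv[4])]; r=np.load("rail.npy")
o=ctrl.get_obs(); k=cam("wrist"); w=ctrl.get_image("wrist"); d=ctrl.get_image("side"); kd=cam("side"); s=ctrl.get_image("scene"); ks=cam("scene")
cv2.imwrite(f"pics/{tag}_s.png",s[:,:,::-1]);cv2.imwrite(f"pics/{tag}_d.png",d[:,:,::-1]);cv2.imwrite(f"pics/{tag}_w.png",w[:,:,::-1])
b=100*sg
E1=[((-75,-.3*b,50),(-75,b,50)),((-75,-.3*b,0),(-75,b,0)),((-75,b,0),(-75,b,50)),((-75,b,50),(-20,b,50))]
W=(k,w,E1,);D=(kd,d,SIDE);S=(ks,s,SCENE)
q=None
for nm,ss in (("w",[W]),("d",[D]),("s",[S]),("all",[W,W,D,S])):
    best=min((efit(ss,efit(ss,p0+np.array([dx,0,dy]),(8,6,4,3),30)[0],(3,3,2),50) for dy in (-.04,0,.04) for dx in (-.004,.004)),key=lambda z:z[1]/z[2])
    print(nm,best[0].round(4),round(best[1],2),best[2],rel(best[0],r)); P=best[0]
np.save("p.npy",P)
draw(k,w,[(P,E1,(0,0,255))],"/tmp/c.png",(0,100,512,384),.78)
draw(kd,d,[(P,SIDE,(0,0,255))],"/tmp/b.png",(190,100,340,225),2.66); draw(ks,s,[(P,SCENE,(0,0,255))],"/tmp/a.png",(180,170,330,290),2.66)
a,b_,c=[cv2.imread(f"/tmp/{z}.png") for z in "abc"]
H=600; out=np.zeros((600,800,3),np.uint8); out[:min(a.shape[0],330),:min(400,a.shape[1])]=a[:330,:400]; out[:min(330,b_.shape[0]),400:400+min(400,b_.shape[1])]=b_[:330,:400]; out[340:340+min(260,c.shape[0]),:c.shape[1]]=c[:260]
cv2.imwrite(f"pics/{tag}.png",out)
print("t",round(o["t"],2),o["tool_pos"].round(4),"F",o["contact_force"].round(1)); M=R.from_rotvec(o["tool_rot"]).as_matrix(); print(M.round(3).tolist())
print("wall 75/-75",T3(P,[(-75,75,0),(-75,-75,0)])[:,:2].round(4).tolist())
E
python3 wl.py m1 1 0.002 -0.015
```

```text
w [ 0.6271  0.0797 -0.0861] 0.18 118 {'dyaw': -0.1031, 'gapBL': 86.4, 'gapBR': 107.0, 'lat': 22.7, 'leftlead': 20.6}
d [ 0.6277  0.0775 -0.1046] 0.26 844 {'dyaw': -0.1216, 'gapBL': 84.2, 'gapBR': 108.4, 'lat': 20.5, 'leftlead': 24.3}
s [ 0.6291  0.0799 -0.086 ] 0.26 351 {'dyaw': -0.103, 'gapBL': 84.5, 'gapBR': 105.1, 'lat': 22.9, 'leftlead': 20.6}
all [ 0.6271  0.0795 -0.0883] 0.26 1434 {'dyaw': -0.1053, 'gapBL': 86.3, 'gapBR': 107.3, 'lat': 22.5, 'leftlead': 21.0}
t 7.0 [0.5463 0.1559 0.0066] F [-7.7  2.1  6.3]
[[1.0, -0.01, -0.019], [0.019, 0.015, 1.0], [-0.009, -1.0, 0.015]]
wall 75/-75 [[0.559, 0.1608], [0.5458, 0.0114]]
```

View pics/m1.png

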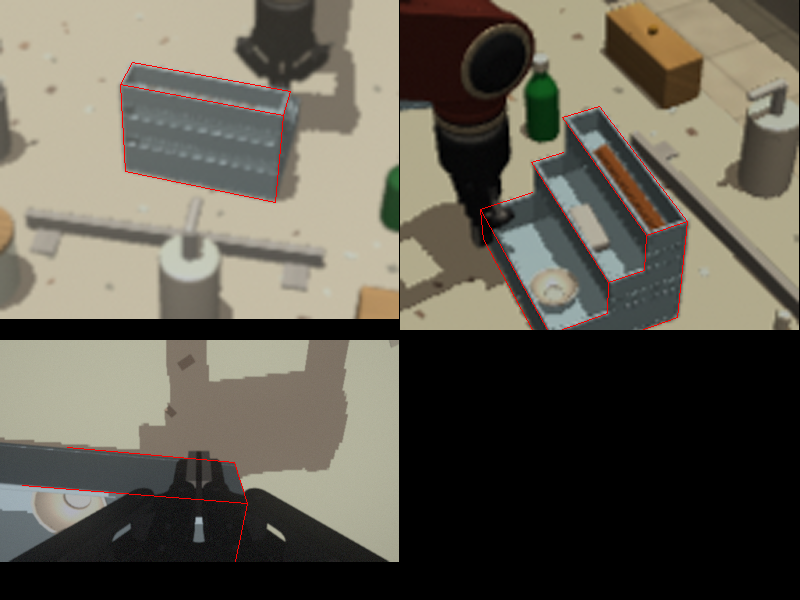

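Call:
{"method": "servo_tool", "body": {"delta_pos": [[-0.02,0,0],[-0.02,0,0],[0,0,-0.048],[0,0,-0.048],[0,0,-0.046]], "dr": [[0,0,-0.5],[0,0,0],[0,0,0],[0,0,0],[0,0,0]], "grip": [0,0,0,0,0]}}

```text
t: 7.78
tool_pos: [0.5152, 0.0096, 0.0078]
tool_rot: [-1.561, -0.033, 0.007]
contact_force: [0.4, -0.6, 0.4]
opening: 0.0001
```

```bash
python3 wl.py m2 -1 0 0; python3 st.py .52 .014 .008
```

```text
w [ 0.6245  0.0799 -0.0961] 0.29 79 {'dyaw': -0.1131, 'gapBL': 88.1, 'gapBR': 110.7, 'lat': 23.0, 'leftlead': 22.6}
d [ 0.628   0.078  -0.1016] 0.28 754 {'dyaw': -0.1186, 'gapBL': 84.2, 'gapBR': 107.8, 'lat': 21.0, 'leftlead': 23.7}
s [ 0.6291  0.0802 -0.0954] 0.28 351 {'dyaw': -0.1124, 'gapBL': 83.5, 'gapBR': 106.0, 'lat': 23.1, 'leftlead': 22.4}
all [ 0.628   0.0793 -0.0933] 0.27 1269 {'dyaw': -0.1103, 'gapBL': 84.9, 'gapBR': 106.9, 'lat': 22.3, 'leftlead': 22.0}
t 7.78 [0.5152 0.0096 0.0078] F [ 0.4 -0.6  0.4]
[[1.0, 0.017, -0.026], [0.026, 0.01, 1.0], [0.017, -1.0, 0.01]]
wall 75/-75 [[0.5604, 0.161], [0.5464, 0.0116]]
t 7.92 pos [0.5153 0.0094 0.0079] F [ 1.   1.  -0.7] op 0.0001
[[1.0, 0.016, -0.021], [0.021, 0.01, 1.0], [0.017, -1.0, 0.01]] yaw x deg 1.22
tool delta [ 0.0048 -0.      0.0045]
```

View pics/m2.png

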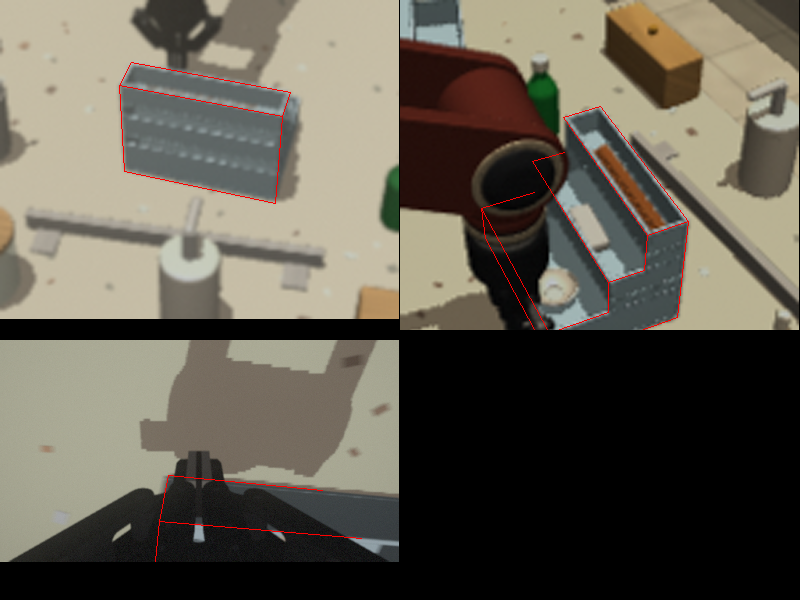

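Call:
{"method": "servo_tool", "body": {"delta_pos": [[0.008,0,0.005],[0.007,0,0],[0.006,0,0],[0.006,0,0],[0.006,0,0]], "dr": [[0,0,0.5],[0,0,0],[0,0,0],[0,0,0],[0,0,0]], "grip": [0,0,0,0,0]}}

```text
t: 8.55
tool_pos: [0.5454, 0.0172, 0.007]
tool_rot: [-1.565, -0.017, 0.027]
contact_force: [-6.8, -3.8, 4.1]
opening: 0.0002
```

Call:
{"method": "servo_tool", "body": {"delta_pos": [[0.006,0,0],[0.006,0,0],[0.006,0,0]], "dr": [[0,0,0],[0,0,-0.3],[0,0,0]], "grip": [0,0,0]}}

```text
t: 8.93
tool_pos: [0.558, 0.0179, 0.0051]
tool_rot: [-1.569, -0.01, 0.042]
contact_force: [-8.8, -1.6, 6.5]
opening: 0.0
```

```bash
python3 wl.py m3 -1 0.012 0.12
```

```text
w [0.6448 0.0795 0.0088] 0.2 79 {'dyaw': -0.0082, 'gapBL': 77.9, 'gapBR': 79.5, 'lat': 22.3, 'leftlead': 1.6}
d [0.6454 0.0845 0.0095] 0.26 782 {'dyaw': -0.0075, 'gapBL': 77.2, 'gapBR': 78.7, 'lat': 27.2, 'leftlead': 1.5}
s [0.6471 0.0877 0.0201] 0.26 351 {'dyaw': 0.0031, 'gapBL': 76.5, 'gapBR': 75.9, 'lat': 30.4, 'leftlead': -0.6}
all [0.6449 0.0862 0.0098] 0.46 1346 {'dyaw': -0.0072, 'gapBL': 77.7, 'gapBR': 79.2, 'lat': 28.9, 'leftlead': 1.4}
t 8.93 [0.558  0.0179 0.0051] F [-8.8 -1.6  6.5]
[[0.999, -0.02, -0.033], [0.033, 0.001, 0.999], [-0.02, -1.0, 0.002]]
wall 75/-75 [[0.5692, 0.1604], [0.5706, 0.0104]]
```

View pics/m3.png

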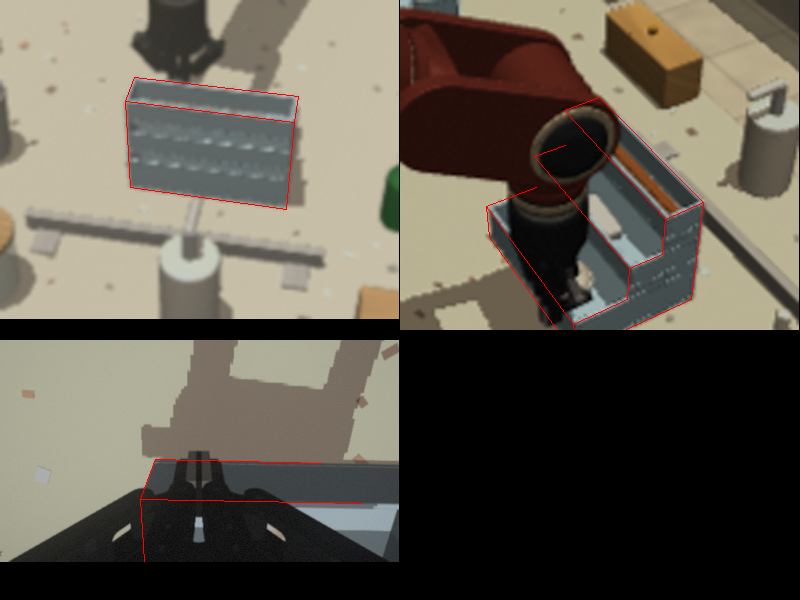

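Call:
{"method": "servo_tool", "body": {"delta_pos": [[0.006,-0.001,0],[0.006,0,0],[0.006,0,0],[0.006,0,0]], "dr": [[0,0,-0.6],[0,0,-0.4],[0,0,-0.4],[0,0,0]], "grip": [0,0,0,0]}}

```text
t: 9.57
tool_pos: [0.5764, 0.019, 0.0036]
tool_rot: [-1.573, -0.02, 0.04]
contact_force: [-9.8, -2.9, 6.5]
opening: 0.0001
```

```bash
python3 wl.py m4 -1 0.01 0.08
```

```text
w [0.6582 0.0913 0.0747] 0.23 105 {'dyaw': 0.0577, 'gapBL': 71.0, 'gapBR': 59.4, 'lat': 33.7, 'leftlead': -11.5}
d [0.6593 0.0892 0.0776] 0.29 811 {'dyaw': 0.0606, 'gapBL': 70.2, 'gapBR': 58.1, 'lat': 31.7, 'leftlead': -12.1}
s [0.6604 0.0909 0.0784] 0.26 351 {'dyaw': 0.0614, 'gapBL': 69.1, 'gapBR': 56.9, 'lat': 33.3, 'leftlead': -12.3}
all [0.6585 0.0908 0.0713] 0.49 1378 {'dyaw': 0.0543, 'gapBL': 70.3, 'gapBR': 59.5, 'lat': 33.3, 'leftlead': -10.9}
t 9.57 [0.5764 0.019  0.0036] F [-9.8 -2.9  6.5]
[[0.999, -0.013, -0.038], [0.038, -0.003, 0.999], [-0.013, -1.0, -0.002]]
wall 75/-75 [[0.5783, 0.1603], [0.589, 0.0107]]
```

View pics/m4.png

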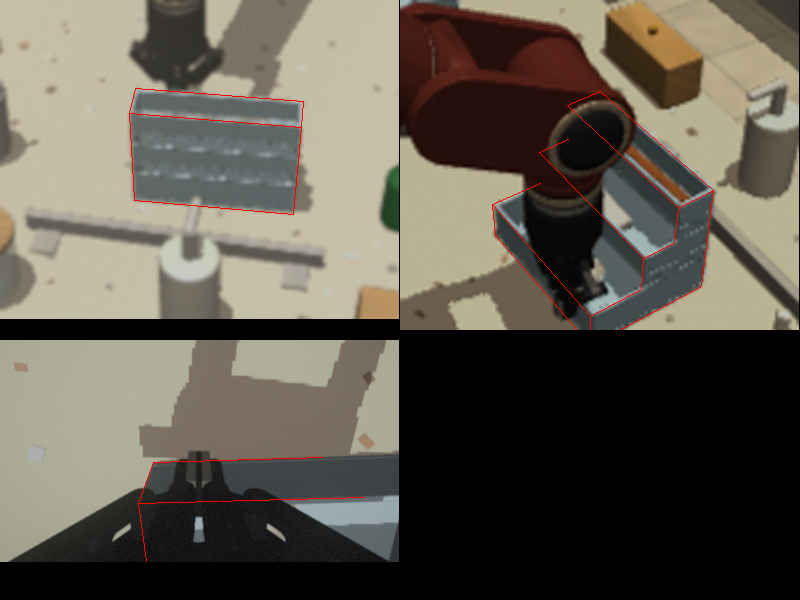

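Call:
{"method": "servo_tool", "body": {"delta_pos": [[0.006,-0.003,0],[0.006,-0.002,0]], "dr": [[0,0,-0.5],[0,0,0]], "grip": [0,0]}}

```text
t: 9.98
tool_pos: [0.5871, 0.0204, 0.0061]
tool_rot: [-1.573, -0.025, 0.038]
contact_force: [-3.2, -1.5, -1.4]
opening: -0.0004
```

```bash
python3 wl.py m5 -1 0.006 0.04
```

```text
w [0.6668 0.0935 0.1071] 0.23 106 {'dyaw': 0.0901, 'gapBL': 65.8, 'gapBR': 47.8, 'lat': 35.9, 'leftlead': -18.0}
d [0.6676 0.0913 0.1005] 0.27 799 {'dyaw': 0.0835, 'gapBL': 64.2, 'gapBR': 47.6, 'lat': 33.6, 'leftlead': -16.7}
s [0.6686 0.0932 0.1064] 0.28 350 {'dyaw': 0.0894, 'gapBL': 63.9, 'gapBR': 46.0, 'lat': 35.5, 'leftlead': -17.8}
all [0.667  0.0932 0.1042] 0.49 1354 {'dyaw': 0.0872, 'gapBL': 65.2, 'gapBR': 47.7, 'lat': 35.5, 'leftlead': -17.4}
t 9.97 [0.5871 0.0204 0.0061] F [-3.2 -1.5 -1.4]
[[0.999, -0.008, -0.04], [0.04, -0.003, 0.999], [-0.008, -1.0, -0.002]]
wall 75/-75 [[0.5847, 0.1599], [0.6003, 0.0108]]
```

Call:
{"method": "servo_tool", "body": {"delta_pos": [[0.004,0,0],[0.001,0,0]], "dr": [[0,0,0],[0,0,0]], "grip": [0,0]}}

```text
t: 10.38
tool_pos: [0.5925, 0.0205, 0.0068]
tool_rot: [-1.573, -0.025, 0.038]
contact_force: [-4.4, -2.1, -0.3]
opening: 0.0003
```

Call:
{"method": "servo_tool", "body": {"delta_pos": [[-0.02,0,0],[-0.02,0,0],[-0.02,0,0]], "dr": [[0,1.0,0],[0,0,0],[0,0,0]], "grip": [0,0,0]}}

```text
t: 10.75
tool_pos: [0.5376, 0.0194, 0.0104]
tool_rot: [-1.572, -0.021, 0.013]
contact_force: [0.2, 0.3, -0.3]
opening: 0.0002
```

```bash
python3 wl.py m6 -1 0.003 0.01
```

```text
w [0.6754 0.0893 0.0232] 0.01 57 {'dyaw': 0.0062, 'gapBL': 48.5, 'gapBR': 47.2, 'lat': 31.5, 'leftlead': -1.2}
d [0.6706 0.0926 0.1293] 0.27 750 {'dyaw': 0.1123, 'gapBL': 64.3, 'gapBR': 41.9, 'lat': 34.9, 'leftlead': -22.4}
s [0.6724 0.0938 0.1332] 0.27 350 {'dyaw': 0.1162, 'gapBL': 62.9, 'gapBR': 39.7, 'lat': 36.1, 'leftlead': -23.2}
all [0.6706 0.0929 0.1311] 0.26 1151 {'dyaw': 0.1141, 'gapBL': 64.5, 'gapBR': 41.7, 'lat': 35.2, 'leftlead': -22.8}
t 10.75 [0.5376 0.0194 0.0104] F [ 0.2  0.3 -0.3]
[[1.0, 0.005, -0.021], [0.021, -0.001, 1.0], [0.005, -1.0, -0.002]]
wall 75/-75 [[0.5865, 0.1575], [0.6061, 0.0088]]
```

View pics/m6.png

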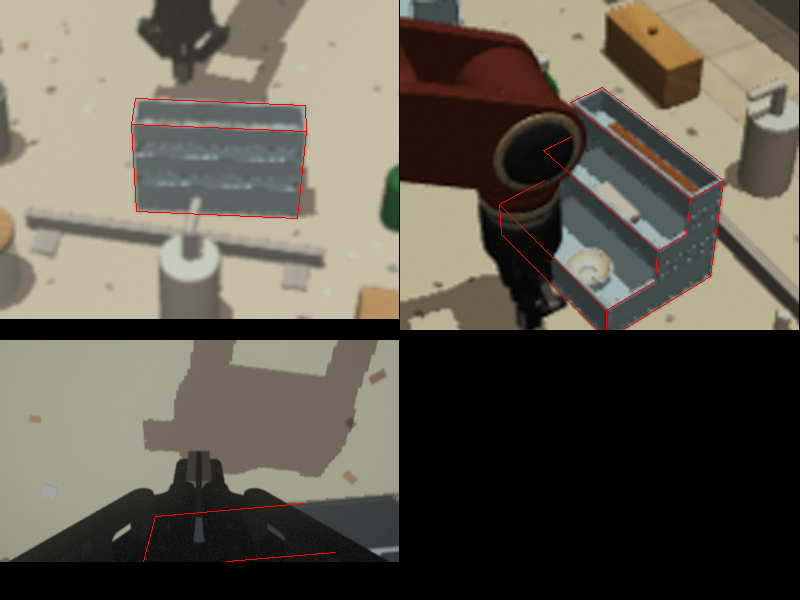

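Call:
{"method": "servo_tool", "body": {"delta_pos": [[0,0,0.047],[0,0,0.047],[0,0,0.043],[0.012,0.003,0],[0.01,0,0]], "dr": [[0,0,0],[0,0,0],[0,0,0],[0,0,0],[0,0,0]], "grip": [0,0,0,0,0]}}

```text
t: 11.52
tool_pos: [0.5664, 0.1617, 0.0114]
tool_rot: [-1.569, -0.03, 0.0]
contact_force: [1.0, 0.3, -0.3]
opening: 0.0006
```

```bash
python3 wl.py m7 1 0 0
```

```text
w [0.6703 0.0961 0.1591] 0.26 106 {'dyaw': 0.1421, 'gapBL': 67.8, 'gapBR': 39.5, 'lat': 38.4, 'leftlead': -28.3}
d [0.6711 0.0922 0.122 ] 0.26 845 {'dyaw': 0.105, 'gapBL': 63.0, 'gapBR': 42.0, 'lat': 34.5, 'leftlead': -21.0}
s [0.6718 0.0944 0.1413] 0.25 350 {'dyaw': 0.1243, 'gapBL': 64.3, 'gapBR': 39.5, 'lat': 36.7, 'leftlead': -24.8}
all [0.6708 0.0929 0.1401] 0.26 1403 {'dyaw': 0.1231, 'gapBL': 65.3, 'gapBR': 40.7, 'lat': 35.2, 'leftlead': -24.6}
t 11.53 [0.5664 0.1617 0.0114] F [ 1.   0.3 -0.3]
[[1.0, 0.019, -0.019], [0.019, 0.001, 1.0], [0.019, -1.0, 0.001]]
wall 75/-75 [[0.5861, 0.1567], [0.607, 0.0082]]
```

View pics/m7.png

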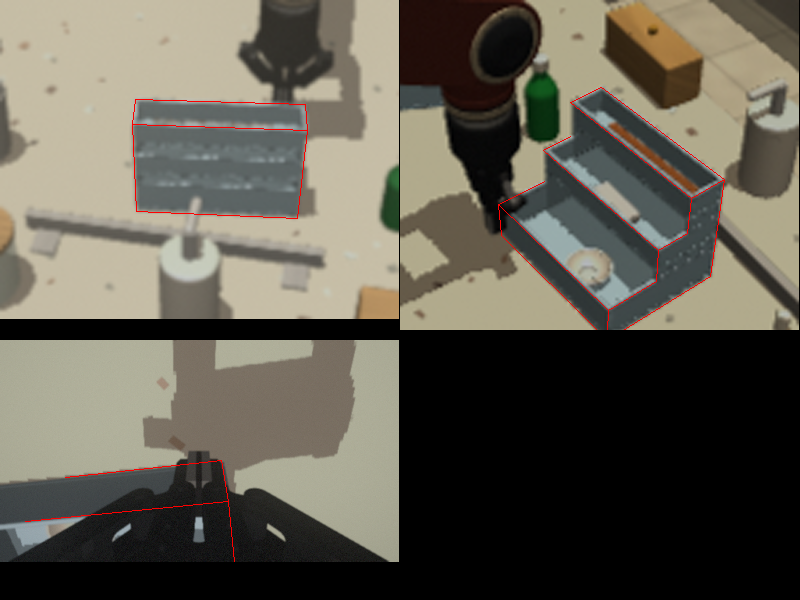

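Call:
{"method": "servo_tool", "body": {"delta_pos": [[0,0.003,-0.008],[0.006,0,0],[0.006,0,0],[0.006,0,0],[0.006,0,0]], "dr": [[0,0,0.5],[0,0,0],[0,0,-0.2],[0,0,-0.2],[0,0,-0.3]], "grip": [0,0,0,0,0]}}

```text
t: 12.3
tool_pos: [0.5849, 0.1517, 0.007]
tool_rot: [-1.567, -0.015, 0.007]
contact_force: [-7.4, 1.8, 5.2]
opening: -0.0001
```

Call:
{"method": "servo_tool", "body": {"delta_pos": [[0.006,-0.001,0],[0.006,0,0],[0.006,0,0],[0.006,0,0]], "dr": [[0,0,-0.3],[0,0,-0.2],[0,0,0],[0,0,0]], "grip": [0,0,0,0]}}

```text
t: 12.8
tool_pos: [0.6015, 0.1546, 0.0064]
tool_rot: [-1.563, -0.006, 0.016]
contact_force: [-7.8, 3.1, 5.3]
opening: -0.0
```

```bash
python3 wl.py m8 1 0.013 -0.14
```

```text
w [0.6894 0.09   0.0159] 0.07 113 {'dyaw': -0.0011, 'gapBL': 33.8, 'gapBR': 34.0, 'lat': 31.9, 'leftlead': 0.2}
d [ 0.6904  0.0878 -0.0038] 0.26 842 {'dyaw': -0.0208, 'gapBL': 30.8, 'gapBR': 35.0, 'lat': 29.7, 'leftlead': 4.2}
s [0.6911 0.0893 0.0283] 0.26 351 {'dyaw': 0.0113, 'gapBL': 33.3, 'gapBR': 31.1, 'lat': 31.2, 'leftlead': -2.3}
all [0.6893 0.0898 0.0151] 0.48 1415 {'dyaw': -0.0019, 'gapBL': 33.8, 'gapBR': 34.2, 'lat': 31.7, 'leftlead': 0.4}
t 12.8 [0.6015 0.1546 0.0064] F [-7.8  3.1  5.3]
[[1.0, -0.007, -0.014], [0.014, 0.008, 1.0], [-0.007, -1.0, 0.008]]
wall 75/-75 [[0.6132, 0.1636], [0.6155, 0.0136]]
```

View pics/m8.png

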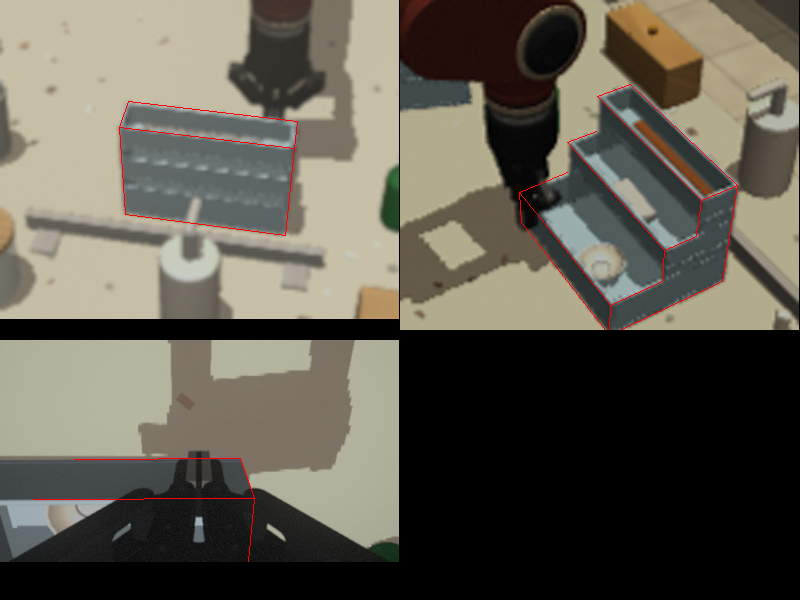

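Call:
{"method": "servo_tool", "body": {"delta_pos": [[0.006,-0.001,0],[0.006,0,0],[0.006,0,0],[0.006,0,0]], "dr": [[0,0,-0.4],[0,0,-0.2],[0,0,0],[0,0,0]], "grip": [0,0,0,0]}}

```text
t: 13.45
tool_pos: [0.6215, 0.1566, 0.0063]
tool_rot: [-1.561, -0.005, 0.017]
contact_force: [-7.1, 2.3, 4.8]
opening: -0.0
```

```bash
python3 wl.py m9 1 0.01 -0.09
```

```text
w [ 0.704   0.0861 -0.066 ] 0.12 110 {'dyaw': -0.083, 'gapBL': 11.3, 'gapBR': 27.9, 'lat': 27.8, 'leftlead': 16.6}
d [ 0.7046  0.0845 -0.0742] 0.27 839 {'dyaw': -0.0912, 'gapBL': 9.9, 'gapBR': 28.1, 'lat': 26.2, 'leftlead': 18.2}
s [ 0.7068  0.086  -0.0691] 0.32 348 {'dyaw': -0.0861, 'gapBL': 8.2, 'gapBR': 25.4, 'lat': 27.6, 'leftlead': 17.2}
all [ 0.7041  0.086  -0.066 ] 0.48 1405 {'dyaw': -0.083, 'gapBL': 11.2, 'gapBR': 27.8, 'lat': 27.7, 'leftlead': 16.6}
t 13.45 [0.6215 0.1566 0.0063] F [-7.1  2.3  4.8]
[[1.0, -0.008, -0.014], [0.014, 0.01, 1.0], [-0.008, -1.0, 0.01]]
wall 75/-75 [[0.6342, 0.1657], [0.6243, 0.0161]]
```

View pics/m9.png

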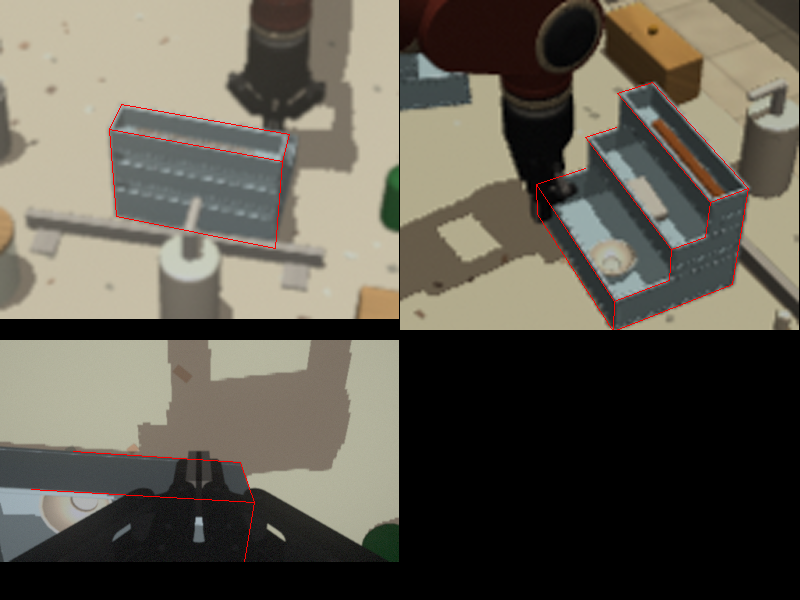

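Call:
{"method": "servo_tool", "body": {"delta_pos": [[0.003,0,0],[0.001,0,0]], "dr": [[0,0,0],[0,0,0]], "grip": [0,0]}}

```text
t: 13.85
tool_pos: [0.6249, 0.1569, 0.0063]
tool_rot: [-1.56, -0.003, 0.018]
contact_force: [-4.9, 0.9, 2.7]
opening: 0.0003
```

```bash
python3 wl.py m10 1 0.002 -0.015
```

```text
w [ 0.7065  0.0852 -0.0824] 0.05 111 {'dyaw': -0.0994, 'gapBL': 7.3, 'gapBR': 27.2, 'lat': 26.9, 'leftlead': 19.8}
d [ 0.7064  0.0839 -0.0848] 0.27 840 {'dyaw': -0.1018, 'gapBL': 7.2, 'gapBR': 27.5, 'lat': 25.5, 'leftlead': 20.3}
s [ 0.7081  0.0852 -0.0806] 0.31 348 {'dyaw': -0.0976, 'gapBL': 5.9, 'gapBR': 25.4, 'lat': 26.8, 'leftlead': 19.5}
all [ 0.7065  0.0851 -0.0823] 0.26 1409 {'dyaw': -0.0993, 'gapBL': 7.3, 'gapBR': 27.2, 'lat': 26.8, 'leftlead': 19.8}
t 13.85 [0.6249 0.1569 0.0063] F [-4.9  0.9  2.7]
[[1.0, -0.01, -0.014], [0.014, 0.01, 1.0], [-0.009, -1.0, 0.011]]
wall 75/-75 [[0.6379, 0.166], [0.6256, 0.0165]]
```

Call:
{"method": "servo_tool", "body": {"delta_pos": [[-0.02,0,0],[-0.02,0,0],[0,-0.001,-0.046],[0,0,-0.046],[0,0,-0.042]], "dr": [[0,0,-0.4],[0,0,0],[0,0,0],[0,0,0],[0,0,0]], "grip": [0,0,0,0,0]}}

```text
t: 14.62
tool_pos: [0.5923, 0.0187, 0.0088]
tool_rot: [-1.565, -0.026, 0.004]
contact_force: [0.1, -0.5, 0.4]
opening: 0.0001
```

Call:
{"method": "servo_tool", "body": {"delta_pos": [[0.008,0,0.003],[0.007,0,0],[0.006,0,0],[0.006,0,0]], "dr": [[0,0,0.5],[0,0,0],[0,0,0],[0,0,-0.2]], "grip": [0,0,0,0]}}

```text
t: 15.12
tool_pos: [0.62, 0.0191, 0.0094]
tool_rot: [-1.57, -0.018, 0.009]
contact_force: [-7.2, -2.6, 4.1]
opening: 0.0002
```

```bash
python3 wl.py m11 -1 0.003 0.03
```

```text
w [ 0.7108  0.0873 -0.0576] 0.13 120 {'dyaw': -0.0746, 'gapBL': 5.3, 'gapBR': 20.2, 'lat': 28.9, 'leftlead': 14.9}
d [ 0.7114  0.0856 -0.0588] 0.29 784 {'dyaw': -0.0758, 'gapBL': 4.6, 'gapBR': 19.8, 'lat': 27.2, 'leftlead': 15.2}
s [ 0.714   0.0872 -0.0309] 0.45 347 {'dyaw': -0.0479, 'gapBL': 4.6, 'gapBR': 14.2, 'lat': 28.8, 'leftlead': 9.6}
all [ 0.711   0.0871 -0.0586] 0.49 1377 {'dyaw': -0.0756, 'gapBL': 5.0, 'gapBR': 20.1, 'lat': 28.7, 'leftlead': 15.1}
t 15.12 [0.62   0.0191 0.0094] F [-7.2 -2.6  4.1]
[[1.0, 0.006, -0.018], [0.018, 0.001, 1.0], [0.006, -1.0, 0.001]]
wall 75/-75 [[0.6405, 0.1664], [0.6317, 0.0166]]
```

View pics/m11.png

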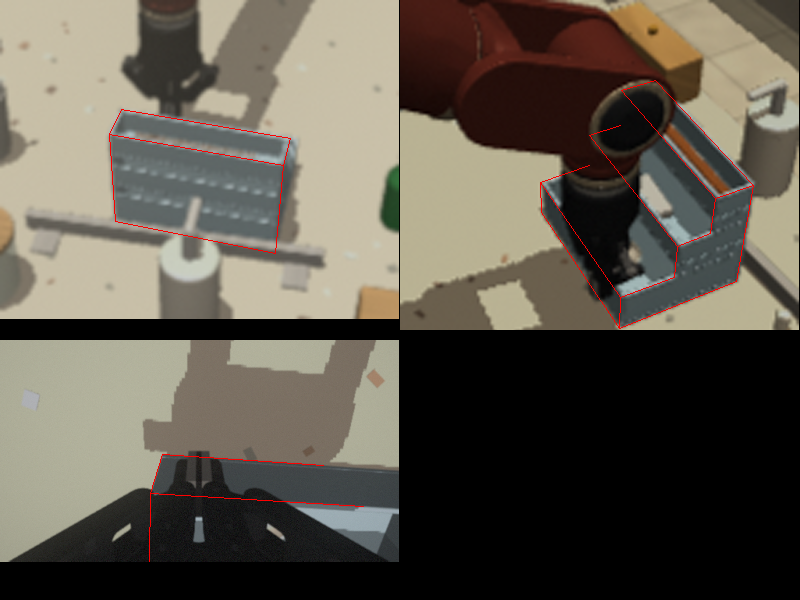

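Call:
{"method": "servo_tool", "body": {"delta_pos": [[0.006,0,0],[0.006,0,0],[0.006,0,0]], "dr": [[0,0,-0.3],[0,0,-0.3],[0,0,0]], "grip": [0,0,0]}}

```text
t: 15.65
tool_pos: [0.6344, 0.0202, 0.0082]
tool_rot: [-1.572, -0.022, 0.011]
contact_force: [-6.6, -3.0, 4.0]
opening: -0.0001
```

```bash
python3 wl.py m12 -1 0.005 0.06
```

```text
w [ 0.7207  0.0909 -0.0009] 0.03 118 {'dyaw': -0.0179, 'gapBL': 0.8, 'gapBR': 4.4, 'lat': 32.4, 'leftlead': 3.6}
d [0.7216 0.0897 0.0037] 0.27 794 {'dyaw': -0.0133, 'gapBL': 0.3, 'gapBR': 3.0, 'lat': 31.1, 'leftlead': 2.7}
s [0.7256 0.0934 0.006 ] 0.46 345 {'dyaw': -0.011, 'gapBL': -3.5, 'gapBR': -1.2, 'lat': 34.7, 'leftlead': 2.2}
all [0.7208 0.091  0.002 ] 0.49 1373 {'dyaw': -0.015, 'gapBL': 0.9, 'gapBR': 3.9, 'lat': 32.4, 'leftlead': 3.0}
t 15.65 [0.6344 0.0202 0.0082] F [-6.6 -3.   4. ]
[[1.0, 0.007, -0.021], [0.021, -0.001, 1.0], [0.007, -1.0, -0.001]]
wall 75/-75 [[0.6457, 0.1658], [0.646, 0.0158]]
```

View pics/m12.png

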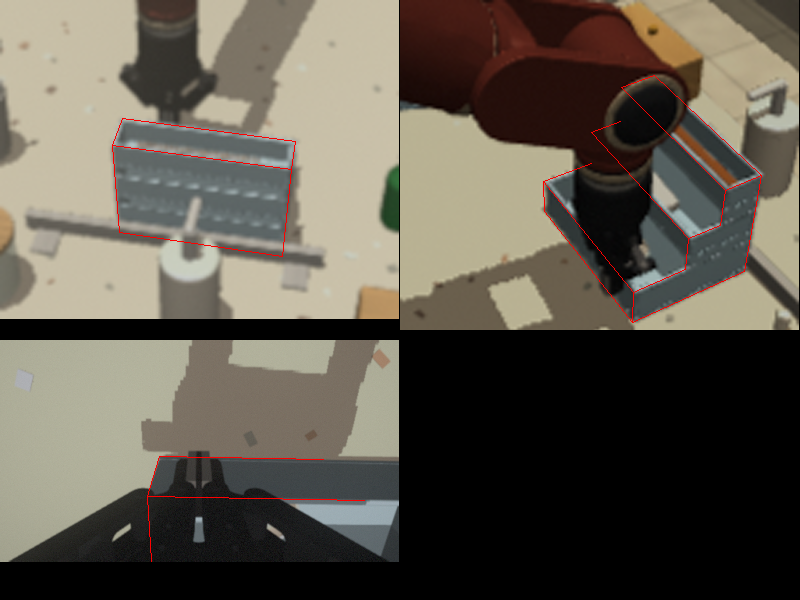

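Call:
{"method": "servo_tool", "body": {"delta_pos": [[0.003,0,0],[0.003,0,0]], "dr": [[0,0,0],[0,0,0]], "grip": [0,0]}}

```text
t: 16.05
tool_pos: [0.6375, 0.0203, 0.0077]
tool_rot: [-1.573, -0.017, 0.017]
contact_force: [-13.6, -4.7, 10.7]
opening: -0.0
```

Call:
{"method": "servo_tool", "body": {"delta_pos": [[0.003,0,0]], "dr": [[0,0,0]], "grip": [0]}}

```text
t: 16.18
tool_pos: [0.6372, 0.0203, 0.0077]
tool_rot: [-1.574, -0.011, 0.025]
contact_force: [-16.5, -3.0, 12.4]
opening: 0.0002
```

Call:
{"method": "servo_tool", "body": {"delta_pos": [[0.003,0,0]], "dr": [[0,0,0]], "grip": [0]}}

```text
t: 16.3
tool_pos: [0.6369, 0.0202, 0.0078]
tool_rot: [-1.575, -0.004, 0.033]
contact_force: [-14.1, -3.7, 10.6]
opening: 0.0005
```

```bash
python3 wl.py m13 -1 0.002 0.015
```

```text
w [0.7228 0.0918 0.0168] 0.02 118 {'dyaw': -0.0002, 'gapBL': 0.4, 'gapBR': 0.4, 'lat': 33.2, 'leftlead': 0.0}
d [0.7231 0.0897 0.0172] 0.26 778 {'dyaw': 0.0002, 'gapBL': 0.2, 'gapBR': 0.2, 'lat': 31.1, 'leftlead': -0.0}
s [0.7272 0.0938 0.0211] 0.49 342 {'dyaw': 0.0041, 'gapBL': -3.6, 'gapBR': -4.4, 'lat': 35.1, 'leftlead': -0.8}
all [0.723  0.0917 0.0174] 0.49 1352 {'dyaw': 0.0004, 'gapBL': 0.3, 'gapBR': 0.2, 'lat': 33.0, 'leftlead': -0.1}
t 16.3 [0.6369 0.0202 0.0078] F [-14.1  -3.7  10.6]
[[1.0, -0.018, -0.024], [0.023, -0.004, 1.0], [-0.018, -1.0, -0.004]]
wall 75/-75 [[0.6467, 0.1653], [0.6493, 0.0154]]
```

Call:
{"method": "servo_tool", "body": {"delta_pos": [[-0.018,0,0],[-0.018,0,0],[0,0,0.046],[0,0,0.046],[0,0,0.04]], "dr": [[0,0,-0.8],[0,0,0],[0,0,0],[0,0,0],[0,0,0]], "grip": [0,0,0,0,0]}}

```text
t: 17.08
tool_pos: [0.602, 0.1556, 0.0105]
tool_rot: [-1.57, -0.024, 0.006]
contact_force: [-0.3, 0.7, 0.5]
opening: 0.0004
```

```bash
python3 wl.py m14 1 0 0
```

```text
w [0.7196 0.0901 0.0035] 0.25 66 {'dyaw': -0.0135, 'gapBL': 2.4, 'gapBR': 5.1, 'lat': 31.5, 'leftlead': 2.7}
d [0.723  0.0893 0.0132] 0.25 851 {'dyaw': -0.0038, 'gapBL': -0.1, 'gapBR': 0.7, 'lat': 30.7, 'leftlead': 0.8}
s [0.7268 0.0933 0.0229] 0.45 342 {'dyaw': 0.0059, 'gapBL': -3.0, 'gapBR': -4.2, 'lat': 34.6, 'leftlead': -1.2}
all [0.7231 0.0914 0.0204] 0.48 1316 {'dyaw': 0.0034, 'gapBL': 0.5, 'gapBR': -0.2, 'lat': 32.8, 'leftlead': -0.7}
t 17.07 [0.602  0.1556 0.0105] F [-0.3  0.7  0.5]
[[1.0, 0.012, -0.019], [0.019, 0.001, 1.0], [0.012, -1.0, 0.001]]
wall 75/-75 [[0.6466, 0.1648], [0.6497, 0.0149]]
```

View pics/m14.png

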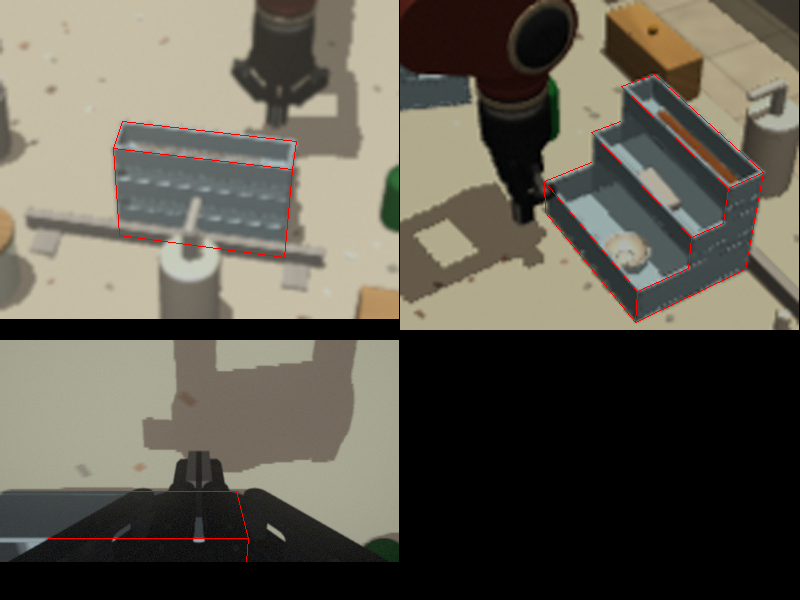

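Both corners are close to the rail; one confirming push on the left (contact expected at TCP x ≈ 0.635).

Call:
{"method": "servo_tool", "body": {"delta_pos": [[0.01,0.002,-0.004],[0.008,0,0],[0.006,0,0],[0.004,0,0],[0.003,0,0]], "dr": [[0,0,0.5],[0,0,0],[0,0,0],[0,0,0],[0,0,0]], "grip": [0,0,0,0,0]}}

```text
t: 17.85
tool_pos: [0.6353, 0.1493, 0.0085]
tool_rot: [-1.57, -0.015, 0.014]
contact_force: [-10.9, 0.5, 8.8]
opening: 0.0001
```

Call:
{"method": "servo_tool", "body": {"delta_pos": [[0.003,0,0]], "dr": [[0,0,0]], "grip": [0]}}

```text
t: 17.98
tool_pos: [0.635, 0.1493, 0.0083]
tool_rot: [-1.57, -0.007, 0.022]
contact_force: [-16.2, -1.5, 11.4]
opening: -0.0
```

Call:
{"method": "servo_tool", "body": {"delta_pos": [[0.003,0,0]], "dr": [[0,0,0]], "grip": [0]}}

```text
t: 18.1
tool_pos: [0.6347, 0.1493, 0.0082]
tool_rot: [-1.571, -0.0, 0.029]
contact_force: [-12.7, -0.2, 8.5]
opening: 0.0003
```

```bash
python3 wl.py m15 1 0 0
```

```text
w [0.7228 0.0911 0.0176] 0.02 115 {'dyaw': 0.0006, 'gapBL': 0.5, 'gapBR': 0.4, 'lat': 32.5, 'leftlead': -0.1}
d [0.7224 0.0897 0.019 ] 0.42 835 {'dyaw': 0.002, 'gapBL': 1.1, 'gapBR': 0.7, 'lat': 31.1, 'leftlead': -0.4}
s [0.7262 0.092  0.0264] 0.26 345 {'dyaw': 0.0094, 'gapBL': -2.0, 'gapBR': -3.9, 'lat': 33.3, 'leftlead': -1.9}
all [0.7229 0.0912 0.0197] 0.25 1406 {'dyaw': 0.0027, 'gapBL': 0.7, 'gapBR': 0.1, 'lat': 32.6, 'leftlead': -0.5}
t 18.1 [0.6347 0.1493 0.0082] F [-12.7  -0.2   8.5]
[[1.0, -0.018, -0.019], [0.019, -0.0, 1.0], [-0.018, -1.0, -0.0]]
wall 75/-75 [[0.6464, 0.1647], [0.6494, 0.0147]]
```

Call:
{"method": "servo_tool", "body": {"delta_pos": [[-0.018,0,0],[-0.018,0,0],[0,0,-0.046],[0,0,-0.046],[0,0,-0.035]], "dr": [[0,0,-0.8],[0,0,0],[0,0,0],[0,0,0],[0,0,0]], "grip": [0,0,0,0,0]}}

```text
t: 18.88
tool_pos: [0.6001, 0.0209, 0.009]
tool_rot: [-1.571, -0.017, 0.021]
contact_force: [0.2, 0.2, 0.6]
opening: 0.0001
```

Call:
{"method": "servo_tool", "body": {"delta_pos": [[0.01,0.001,0],[0.008,0,0],[0.006,0,0],[0.004,0,0],[0.003,0,0]], "dr": [[0,0,0.5],[0,0,0],[0,0,0],[0,0,0],[0,0,0]], "grip": [0,0,0,0,0]}}

```text
t: 19.5
tool_pos: [0.6333, 0.0226, 0.0077]
tool_rot: [-1.57, -0.01, 0.027]
contact_force: [0.1, -0.5, 0.7]
opening: -0.0001
```

Call:
{"method": "servo_tool", "body": {"delta_pos": [[0.003,0,0]], "dr": [[0,0,0]], "grip": [0]}}

```text
t: 19.62
tool_pos: [0.6364, 0.023, 0.0076]
tool_rot: [-1.57, -0.01, 0.028]
contact_force: [0.9, -1.0, -0.0]
opening: 0.0002
```

Call:
{"method": "servo_tool", "body": {"delta_pos": [[0.003,0,0]], "dr": [[0,0,0]], "grip": [0]}}

```text
t: 19.75
tool_pos: [0.6368, 0.0232, 0.0074]
tool_rot: [-1.57, -0.005, 0.034]
contact_force: [-15.1, -1.0, 11.7]
opening: -0.0003
```

Call:
{"method": "servo_tool", "body": {"delta_pos": [[-0.02,0,0],[-0.04,0,0],[-0.05,-0.01,0],[-0.02,-0.05,0],[0,-0.05,0]], "dr": [[0,0,0],[0,0,0],[0,0,0],[0,0,0],[0,0,0]], "grip": [0,0,0,0,0]}}

```text
t: 20.38
tool_pos: [0.5011, 0.0204, 0.1163]
tool_rot: [-1.569, 0.004, 0.043]
contact_force: [0.7, 0.4, 0.4]
opening: -0.0002
```

Call:
{"method": "servo_tool", "body": {"delta_pos": [[-0.03,-0.05,0],[-0.03,-0.02,0.05],[0,0,0.05],[0,0,0.05],[0,0,0]], "dr": [[0,0,0],[0,0,0],[0,0,0],[0,0,0],[0,0,0]], "grip": [0,0,0,0,0]}}

```text
t: 21.0
tool_pos: [0.4412, 0.1722, 0.1992]
tool_rot: [-1.568, -0.007, 0.027]
contact_force: [-0.0, -0.2, 0.3]
opening: 0.0004
```

```bash
python3 wl.py f1 1 0 0; python3 - <<'E'
import cv2
a=cv2.imread("pics/f1_d.png"); cv2.imwrite("pics/f1z.png",cv2.resize(a[80:280,180:380],None,fx=3,fy=3,interpolation=cv2.INTER_CUBIC))
E
```

```text
w [0.7308 0.0931 0.1091] 0.25 89 {'dyaw': 0.0921, 'gapBL': 2.0, 'gapBR': -16.4, 'lat': 34.4, 'leftlead': -18.4}
d [0.7229 0.0893 0.0137] 0.25 851 {'dyaw': -0.0033, 'gapBL': 0.1, 'gapBR': 0.7, 'lat': 30.7, 'leftlead': 0.7}
s [0.7268 0.0935 0.0253] 0.46 342 {'dyaw': 0.0083, 'gapBL': -2.8, 'gapBR': -4.4, 'lat': 34.9, 'leftlead': -1.7}
all [0.723  0.089  0.0315] 0.39 1352 {'dyaw': 0.0145, 'gapBL': 1.7, 'gapBR': -1.2, 'lat': 30.4, 'leftlead': -2.9}
t 21.0 [0.4412 0.1722 0.1992] F [-0.  -0.2  0.3]
[[1.0, -0.012, -0.022], [0.022, 0.003, 1.0], [-0.012, -1.0, 0.003]]
wall 75/-75 [[0.6457, 0.1616], [0.6504, 0.0117]]
```

View pics/f1z.png

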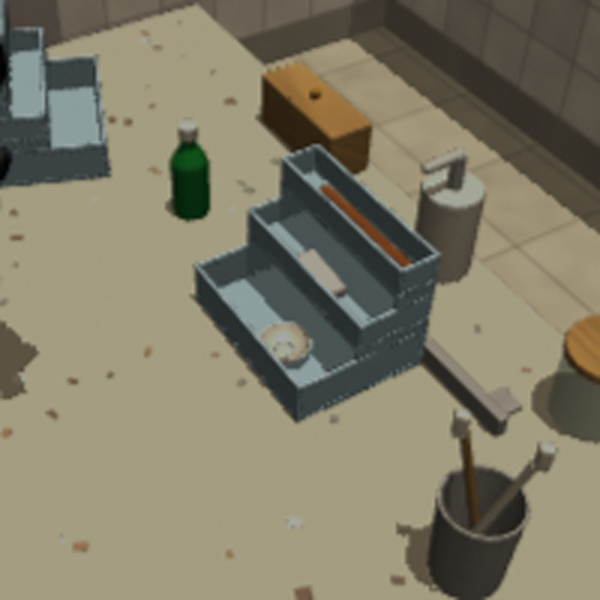

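View pics/f1_s.png

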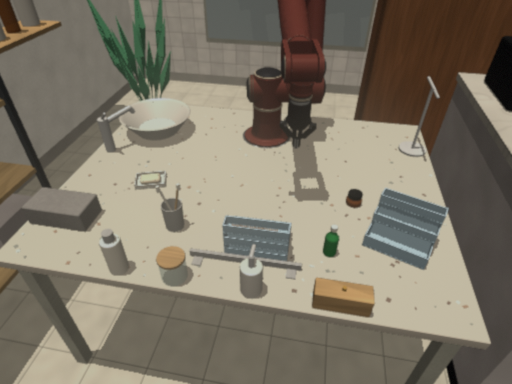

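The organiser's back is against the rail, its contents are still in their trays and the bystanders are in place. The wrist fit here is invalid because the front edges are out of its view. The side fit reads gaps of 0.1 and 0.7 mm.

```bash
python3 -c "
from station import ctrl
print(ctrl.finish_job()); print(ctrl.get_obs()['t'])"
```

```text
the job is handed in; nothing more can be done
None
the job is handed in; nothing more can be done
```

I walked the loaded organiser (the middle one, nearest the base) back to the steel rail without lifting it, and it ended flush. The job was handed in at about 21 s with the arm clear of everything.

**Steps:** I pushed the front wall near its corners with shut fingers, left and right in turn:

| Push | Corner | Result, measured from the rail |
|---|---|---|
| 1 | Left | left ahead by about 21–22 mm |
| 2 | Right | right ahead by about 22–24 mm |
| 3 | Left | left ahead by about 20 mm |
| 4 | Right | right corner stopped at the rail |
| 5 | Left | confirming push, stopped |
| 6 | Right | confirming push, stopped |

The angle off square stayed within about 0.12 rad by the combined fit. The wrist camera alone read 0.14 once, after push 2.

**Last checks:**
- **Flush:** Each corner stopped dead under 13–16 N, against about 8 N while sliding. The line between the two finger stops has the same angle as the rail (0.017 rad), and the right stop repeated within 0.1 mm. The side camera shows gaps of 0.1 mm (left) and 0.7 mm (right).
- **Contents and bystanders:** The comb, ring dish and clipper case are in their trays. Nothing else on the ledge appears to have moved.

**What disagreed:**
- **First approach:** The shut fingertips sit higher than stated. My first approach at the left corner passed over the front wall without touching it, so I backed out and came in lower.
- **Last scene-camera fits:** These were off by about 3–4 mm because the rail hid the organiser's back edge.
- **Final wrist and combined fits:** The front edges were outside the wrist camera's view, so I ignored its fit (0.09 rad off square) and the combined fit it skews (0.015 rad).

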